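# Draw a sample capsule out of a block heater's deep well with a bayonet extractor

### The job

Take the extractor from the rack, lower its foot into the block heater's deep well and, pressing only lightly, feel for the slot in the capsule's swivelling head; turn the foot under the head to its stop and draw the capsule out. Stand the capsule upright and fully home in the rack's free pocket, then free the extractor and put it back in its slot. Touch the capsule only with the extractor, do not drop or tip it, and leave everything else where it stands.

Things in the scene. Friction and masses are not known exactly. Their poses are not given: they have to be found in the camera images.
- heater: White block heater, fixed, 166 x 110 x 133 mm high, display and keys on its front (-x side). Origin: centre of the underside, z up. Its round upright well (bore 41 mm) is at x -30 mm in its frame, its floor 30.5 mm above the origin. Two brass springs low in the well grip the capsule: drawing it off them takes 5 to 12 N.
- well_mouth (a point): Centre of the well's mouth, on top of its dark rim ring, 132.5 mm above the bench and 102 mm above the well's floor.
- capsule: Closed steel sample capsule, 36 mm diameter, 45 mm high, 0.14 to 0.22 kg, standing on the well's floor. Origin: centre of its underside, z up. The upper 17 mm are a hollow head that swivels stiffly (about 0.12 N m) on the body; how far it stands turned is not measured.
- capsule_top (a point): Centre of the top face of the capsule's head, 45 mm above its origin; axes of the capsule body. The top plate is 4 mm thick and has a slot 26 x 10 mm through its middle, whose length starts anywhere from 0 to 2.2 rad anticlockwise (from above) of the capsule body's x axis. The extractor's foot passes it when centred to about 1.5 mm and lined up to about 0.1 rad.
- head_chamber (a point): Middle of the round chamber below the head's plate, 35 mm above the capsule's origin (chamber 28.5 to 41 mm above it). Turned either way in here, the foot meets two stop pins about 1.1 rad (65 degrees) from the slot, where it holds the plate from below; well short of them the hold is not safe (turning on only drags the head round).
- extractor: Extractor, 154 mm long, 0.09 kg, standing foot down in its slot in the rack. Origin: centre of the foot's underside, z up along the rod. Foot: cross bar, 5 x 5 mm, 22 mm long along the extractor's x axis. Rod 6 mm diameter. Black flat handle from 104 to 154 mm above the origin, 26 mm wide along x and 13 mm thick along y: grip it across y. It may lean up to 3 degrees in the slot.
- extractor_foot (a point): Middle of the extractor's foot bar, 2.5 mm above its underside.
- rack: Grey rack, fixed, 60 x 176 x 40 mm high. Origin: centre of the underside, z up. From its +y end: the extractor's slot, the free pocket and two pockets with stored capsules. Slot and pockets are 26 mm deep (floor 14 mm above the bench); pockets are 40 mm in diameter.
- free_pocket (a point): Centre of the floor of the free pocket, at x 0, y +41 mm in the rack's frame. The capsule's origin comes here.
- tool_slot (a point): Centre of the floor of the extractor's slot, at x 0, y +77 mm in the rack's frame. The slot is 25 mm long along the rack's x axis, 8 mm wide along y. The extractor's origin comes here, its x axis along the rack's x axis, either way round.
- stored_0: Stored capsule of the same kind, in the pocket next to the free one; leave it. Origin: centre of its underside.
- stored_1: Stored capsule of the same kind, in the pocket at the rack's -y end; leave it. Origin: centre of its underside.
- beaker: Glass beaker, 51 mm diameter, 55 mm high, right of the rack; leave it. Origin: centre of its underside.
- vial: Small vial with a screw cap, 23 mm diameter, 51 mm high, left of the rack; leave it. Origin: centre of its underside.
Mind the look-alikes: they are no part of the job. Leave any turquoise look-alike of the extractor alone.

How it is judged:
By the outcome, as a careful person would: the job done as asked, in the order asked, and still so for the second after the job is handed in, with the robot touching nothing.
It also fails if it takes over 72 s, if anything falls off the work surface, if the arm or the gripper's body presses on something with over 40 N, if the wrist force passes 120 N, or if a joint passes its speed limit or range.

### The arm

A 7-joint arm with a two-finger parallel gripper is mounted at the origin on a cart in front of the work surface, level with it; the furniture and walls round the work are solid. World frame = base frame: x ahead of the robot, y to its left, z up, the work surface at z = 0. Lengths are in mm, angles in rad, forces in N, time in s.
With the tool pointing down it reaches from about 350 to 900 mm from the base axis. Payload 8.1 kg.
Tool frame: the origin (TCP) lies midway between the tips of the shut fingers; the grasp point (between the pads) lies robot.tcp_to_grasp behind it (robot.tcp_to_grasp is the distance from the TCP to the grasp point, in mm); z points along the fingers, y is the direction in which the jaws open and shut (so a half turn about z gives the same grasp; the last joint's range is limited). The gripper opens to 85 mm and grips with 20 to 120 N. Pads are 22 mm wide; open, the fingers measure 114 mm over their backs; the gripper's body (76 mm by 85 mm) begins 54 mm behind the grasp point. The pads swing forward as they close: fully open they stand 13 mm farther back than shut.
Start: joints at [1.076, 0.434, 0.025, 1.573, -0.012, 1.134, -0.075], TCP at [238.636, -577.663, 231.323] pointing down, gripper open.
Joint ranges: [-2.62, 2.62], [-0.44, 2.09], [-1.27, 1.32], [0.08, 2.57], [-1.32, 4.46], [0.12, 2], [-2.74, 2.74]. Speed limits (rad/s): [2.22, 2.22, 3.01, 3.01, 3.14, 3.14, 3.14].

### API

Orientations are given as a unit quaternion [w, x, y, z].
In Python, from bench import robot gives the robot as it stands.
- The arm moves only by the tool arm_command, never from a script. Its argument "targets" is a list of rows, each an object of numbers: "dx", "dy", "dz": the shift along the tool's x, y, z in cm; "ax", "ay", "az": the turn, a rotation vector about the tool's x, y, z in degrees; "jaw": the opening in per cent of the stroke, from 0 (shut) to 100 (fully open). In form: [{"dx": .., "dy": .., "dz": .., "ax": .., "ay": .., "az": .., "jaw": ..}, ...]. A call has 1 to 5 rows; each row shifts and turns the commanded pose from where the row before left it, along the tool's axes as they then stand; what a row does not reach is not made up. A row lasts 1/10 s, in which the tool goes at most 50 mm and 8.59 degrees, less where a joint would pass 70% of its speed; a pose out of reach is approached as far as the arm can. A call is refused whole if a number of a shift passes 5 or a number of a turn 8.59, either way. A call with a gripper value outside its range is refused whole. The fingers move at their own pace and stop on an object; the grip force is fixed at half the most. Time passes only in rows, so rows that do not move let the fingers close. It gives the time, the measured TCP pose, the force and the opening at its end, in the units of the state.
- robot.observe(): the state, without advancing time (a new reading comes with each control period).
- robot.get_image(name): name is "side" or "top" or "wrist"; returns the picture (480x640x3 uint8, blue, green, red); there is no depth.
- robot.camera_info(name): a dict with "fx", "fy", "cx", "cy" (pixels), "world_to_cam" (4x4, takes a point from world to camera coordinates). Camera axes: x right, y up, looking along -z (the intrinsics and any distortion apply to the point x, -y, -z); pixel columns grow to the right and rows downward; lengths in mm; the calibration is good to about 2 mm. A picture is of the moment at which its call begins: read the wrist's pose just before it. camera_info takes no time and is no camera call; for the wrist camera it gives the pose at the moment of the call.
- robot.sign_off(): hands the job in, once; it reports no verdict.
The state is a dict: "t": time; "q": joint angles; "joint_vel": joint speeds; "tau": joint torques, N m; "position": TCP position; "ee_rot": TCP orientation; "force": force on the tool from outside, world axes, zero at the start; "torque": the same for the moment, N m; "width": opening from 0.0 (shut) to 1.0 (fully open).
Only numpy, scipy, OpenCV 4.12 (cv2) and the standard library are available. Lean on these libraries where they do the work, as an engineer would, in place of code of your own. Each camera call takes 0.05 s, during which the arm holds its last target. There are 200 camera calls.

## Working session

There is one attempt and no reset: what is moved stays moved. The work goes in short steps, Python scripts to look and compute and a tool call to move; the robot and the scene stay as the last step left them, time stands still between calls to the robot, and variables do not carry over. Pictures are saved under pics/ and viewed, about 8 in all and at most 12, crops included, and the job is handed in when it is done.

Besides the shell and the picture viewer there is one more tool, called after ">>>" in YAML: its name, and indented under it one key for each argument. arm_command: Moves the arm, as the interface text tells. Its arguments: {"type":"object","properties":{"targets":{"type":"array"}},"required":["targets"]}

```bash
ls; mkdir -p pics; python3 - <<'E'
from bench import robot
import cv2,numpy as np
np.set_printoptions(precision=4,suppress=True)
print(robot.observe(), robot.tcp_to_grasp)
for n in("side","top","wrist"):
    c=robot.camera_info(n); print(n,{k:(np.array(v) if k=="world_to_cam" else v) for k,v in c.items()})
    cv2.imwrite(f"pics/{n}0.png",robot.get_image(n))
E
```

```text
pics
{'t': 0.0, 'q': array([ 1.0764,  0.4352,  0.025 ,  1.5741, -0.0116,  1.134 , -0.0751]), 'joint_vel': array([-0.0008, -0.0009, -0.0017,  0.0003, -0.0012,  0.0011, -0.0008]), 'tau': array([  0.0003, -67.0474,   1.0253, -31.6213,   0.0155,   0.0125,
        -0.    ]), 'position': array([ 238.4004, -577.2039,  230.5393]), 'ee_rot': array([-0.0007,  0.9809,  0.1946, -0.0002]), 'force': array([0.8363, 0.1036, 0.6222]), 'torque': array([-0.0148, -0.0097, -0.0144]), 'width': 0.9954232530309709} 18.700000000000003
side {'fx': 605.0233051867392, 'fy': 605.0233051867392, 'cx': 313.4825514448922, 'cy': 231.64434055125324, 'world_to_cam': array([[  -0.9968,    0.0785,    0.0134,  521.9016],
       [  -0.0597,   -0.8486,    0.5257, -328.9827],
       [   0.0527,    0.5232,    0.8506, -923.3965],
       [   0.    ,    0.    ,    0.    ,    1.    ]])}
top {'fx': 450.26759075216677, 'fy': 450.26759075216677, 'cx': 317.21686389302755, 'cy': 240.8064843115662, 'world_to_cam': array([[   0.1356,   -0.9908,   -0.0035, -393.4327],
       [   0.971 ,    0.1322,    0.1993, -456.4798],
       [  -0.197 ,   -0.0304,    0.9799, -859.0306],
       [   0.    ,    0.    ,    0.    ,    1.    ]])}
wrist {'fx': 345.7576371515104, 'fy': 345.7576371515104, 'cx': 320.8379789454784, 'cy': 239.14962543288922, 'world_to_cam': array([[   0.3826,   -0.9239,   -0.0004, -625.2305],
       [   0.8851,    0.3666,   -0.2868,   37.9549],
       [   0.2652,    0.1094,    0.958 , -378.2475],
       [   0.    ,    0.    ,    0.    ,    1.    ]])}
```

View pics/top0.png

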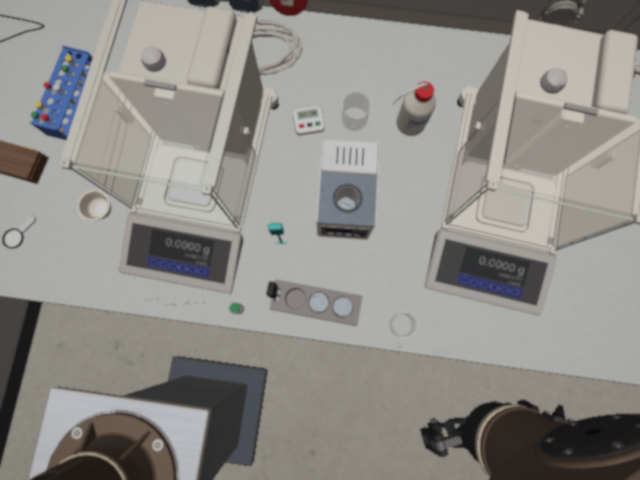

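View pics/side0.png

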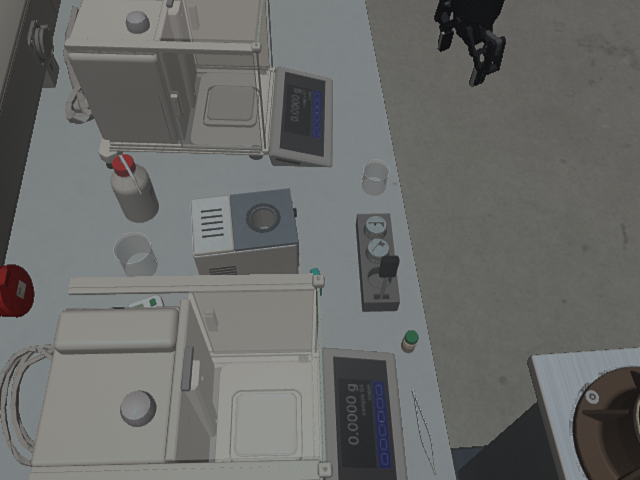

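```bash
cat > h.py <<'E'
from bench import robot
import cv2,numpy as np
from scipy.spatial.transform import Rotation as R
np.set_printoptions(precision=3,suppress=True)
def ray(c,u,v):
    W=np.array(c["world_to_cam"]);d=np.array([(u-c["cx"])/c["fx"],-(v-c["cy"])/c["fy"],-1.])
    return -W[:3,:3].T@W[:3,3], W[:3,:3].T@d
def onz(c,u,v,z):
    o,d=ray(c,u,v); return o+d*(z-o[2])/d[2]
def proj(c,p):
    W=np.array(c["world_to_cam"]);q=W[:3,:3]@np.array(p)+W[:3,3]
    return np.array([c["cx"]-c["fx"]*q[0]/q[2],c["cy"]+c["fy"]*q[1]/q[2]])
def st():
    o=robot.observe(); r=R.from_quat(np.roll(o["ee_rot"],-1)); return o,np.array(o["position"]),r
E
python3 - <<'E'
from h import *
t=robot.camera_info("top");s=robot.camera_info("side")
for n,c,pts in(("top",t,dict(mouth=(348,198,132.5),r1=(275,280,40),r2=(361,295,40),r3=(358,324,40),r4=(270,308,40),pock=(295,298,40),s0=(319,302,59),s1=(343,307,59),handle=(273,286,154),tq=(276,228,100),beaker=(403,324,0),vial=(236,308,51))),
 ("side",s,dict(mouth=(263,218,132.5),r1=(357,214,40),r2=(391,214,40),r3=(398,308,40),r4=(362,309,40),pock=(380,276,40),s0=(378,248,59),s1=(376,226,59),handle=(390,258,154)))):
  for k,(u,v,z) in pts.items(): print(n,k,onz(c,u,v,z))
o,p,r=st();print(r.as_matrix())
w=robot.camera_info("wrist");W=np.array(w["world_to_cam"])
# camera in tool
print("cam pos in tool",r.inv().apply(-W[:3,:3].T@W[:3,3]-p)); print((W[:3,:3]@r.as_matrix()).T)
E
```

```text
top mouth [ 575.497 -376.176  132.5  ]
top r1 [ 416.547 -255.635   40.   ]
top r2 [ 410.168 -428.236   40.   ]
top r3 [ 353.522 -428.995   40.   ]
top r4 [ 360.798 -254.399   40.   ]
top pock [ 386.74  -300.158   40.   ]
top s0 [ 384.148 -348.211   59.   ]
top s1 [ 380.939 -395.137   59.   ]
top handle [ 394.403 -266.593  154.   ]
top tq [ 508.489 -249.01   100.   ]
top beaker [ 367.09 -522.91    0.  ]
top vial [ 351.463 -190.347   51.   ]
side mouth [ 577.664 -372.168  132.5  ]
side r1 [ 411.475 -429.41    40.   ]
side r2 [ 350.101 -425.125   40.   ]
side r3 [ 365.596 -240.514   40.   ]
side r4 [ 424.994 -243.027   40.   ]
side pock [ 387.132 -301.451   40.   ]
side s0 [ 386.596 -345.418   59.   ]
side s1 [ 384.11  -389.791   59.   ]
side handle [ 388.135 -272.646  154.   ]
[[ 0.924  0.382 -0.001]
 [ 0.382 -0.924  0.001]
 [-0.    -0.001 -1.   ]]
cam pos in tool [  72.658    0.55  -142.404]
[[ 0.001  0.958  0.287]
 [ 1.    -0.001 -0.001]
 [-0.001  0.287 -0.958]]
```

```bash
cat >> h.py <<'E'
def rot(yaw,tilt=0):
    c,s=np.cos(yaw),np.sin(yaw)
    return R.from_matrix([[c,s,0],[s,-c,0],[0,0,-1]])*R.from_euler("y",tilt,degrees=True)
def plan(p0,r0,pt,rt,n):
    w=R.from_rotvec((r0.inv()*rt).as_rotvec()/n); S=np.zeros((3,3));A=np.eye(3)
    for k in range(n): S+=A; A=A@w.as_matrix()
    d=np.linalg.solve(S,r0.inv().apply(np.array(pt,float)-p0))/10
    print(n,"x",dict(zip(("dx","dy","dz","ax","ay","az"),np.r_[d.round(2),np.degrees(w.as_rotvec()).round(2)])))
    return np.array(pt,float),rt
E
python3 - <<'E'
from h import *
o,p,r=st()
p,r=plan(p,r,[320,-430,260],rot(-.055),4)
p,r=plan(p,r,[547,-374,200],rot(-.055,16.7),6)
E
```

```text
4 x {'dx': np.float64(2.83), 'dy': np.float64(-3.16), 'dz': np.float64(-0.73), 'ax': np.float64(-0.02), 'ay': np.float64(0.01), 'az': np.float64(6.4)}
6 x {'dx': np.float64(3.59), 'dy': np.float64(-1.14), 'dz': np.float64(1.45), 'ax': np.float64(0.0), 'ay': np.float64(2.78), 'az': np.float64(0.0)}
```

>>> arm_command:
  targets:
    - {"dx": 2.83, "dy": -3.16, "dz": -0.73, "az": 6.4}
    - {"dx": 2.83, "dy": -3.16, "dz": -0.73, "az": 6.4}
    - {"dx": 2.83, "dy": -3.16, "dz": -0.73, "az": 6.4}
    - {"dx": 2.83, "dy": -3.16, "dz": -0.73, "az": 6.4}

```text
validation failed for argument at $.ta...
```

>>> arm_command:
  targets:
    - {"dx": 3.59, "dy": -1.14, "dz": 1.45, "ay": 2.78}
    - {"dx": 3.59, "dy": -1.14, "dz": 1.45, "ay": 2.78}
    - {"dx": 3.59, "dy": -1.14, "dz": 1.45, "ay": 2.78}

```text
validation failed for argument at $.ta...
```

>>> arm_command:
  targets:
    - {"dx": 3.59, "dy": -1.14, "dz": 1.45, "ay": 2.78}
    - {"dx": 3.59, "dy": -1.14, "dz": 1.45, "ay": 2.78}
    - {"dx": 3.59, "dy": -1.14, "dz": 1.45, "ay": 2.78}
    - {}
    - {}

```text
validation failed for argument at $.ta...
```

```bash
python3 - <<'E'
from h import *
o,p,r=st();c=robot.camera_info("wrist");im=robot.get_image("wrist");cv2.imwrite("pics/w1.png",im)
import json;json.dump({k:(np.array(v).tolist()) for k,v in c.items()},open("w1.json","w"))
print(p,r.as_matrix(),onz(c,320,240,132.5),proj(c,[576,-374,132.5]))
a=np.clip(proj(c,[576,-374,80]).astype(int),[100,75],[540,405])
cv2.imwrite("pics/w1c.png",cv2.resize(im[a[1]-75:a[1]+75,a[0]-100:a[0]+100],None,fx=4,fy=4,interpolation=3));print(a)
E
```

```text
[ 238.472 -577.318  230.716] [[ 0.924  0.382 -0.001]
 [ 0.382 -0.924  0.001]
 [-0.    -0.001 -1.   ]] [ 238.511 -577.449  132.5  ] [ 173.546 -683.852]
[212  75]
```

View pics/w1c.png

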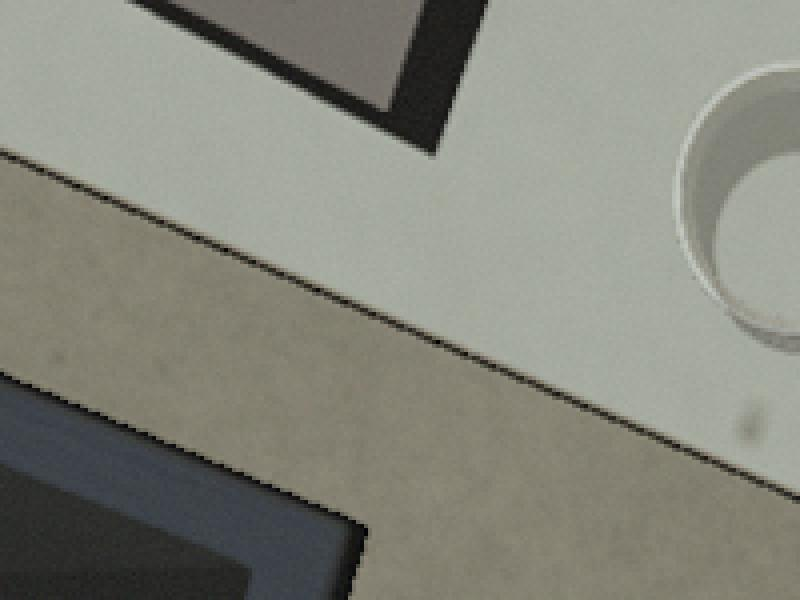

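All seven keys seem to be required; sending full rows.

>>> arm_command:
  targets:
    - {"dx": 2.83, "dy": -3.16, "dz": -0.73, "ax": 0, "ay": 0, "az": 6.4, "jaw": 100}
    - {"dx": 2.83, "dy": -3.16, "dz": -0.73, "ax": 0, "ay": 0, "az": 6.4, "jaw": 100}
    - {"dx": 2.83, "dy": -3.16, "dz": -0.73, "ax": 0, "ay": 0, "az": 6.4, "jaw": 100}
    - {"dx": 2.83, "dy": -3.16, "dz": -0.73, "ax": 0, "ay": 0, "az": 6.4, "jaw": 100}

```text
t: 0.6
position: [320.2, -428.8, 260.8]
ee_rot: [-0.0, 1.0, -0.03, -0.0]
force: [0.7, -0.7, -0.5]
width: 0.999
```

>>> arm_command:
  targets:
    - {"dx": 3.59, "dy": -1.14, "dz": 1.45, "ax": 0, "ay": 2.78, "az": 0, "jaw": 60}
    - {"dx": 3.59, "dy": -1.14, "dz": 1.45, "ax": 0, "ay": 2.78, "az": 0, "jaw": 60}
    - {"dx": 3.59, "dy": -1.14, "dz": 1.45, "ax": 0, "ay": 2.78, "az": 0, "jaw": 60}

```text
t: 0.9
position: [432.9, -401.5, 222.0]
ee_rot: [0.002, 0.997, -0.027, 0.074]
force: [0.8, -1.5, -0.3]
width: 0.595
```

>>> arm_command:
  targets:
    - {"dx": 3.59, "dy": -1.14, "dz": 1.45, "ax": 0, "ay": 2.78, "az": 0, "jaw": 60}
    - {"dx": 3.59, "dy": -1.14, "dz": 1.45, "ax": 0, "ay": 2.78, "az": 0, "jaw": 60}
    - {"dx": 3.59, "dy": -1.14, "dz": 1.45, "ax": 0, "ay": 2.78, "az": 0, "jaw": 60}
    - {"dx": 0, "dy": 0, "dz": 0, "ax": 0, "ay": 0, "az": 0, "jaw": 60}
    - {"dx": 0, "dy": 0, "dz": 0, "ax": 0, "ay": 0, "az": 0, "jaw": 60}

```text
t: 1.4
position: [547.1, -373.9, 199.8]
ee_rot: [0.004, 0.989, -0.027, 0.144]
force: [0.3, -0.5, -0.3]
width: 0.6
```

```bash
python3 - <<'E'
from h import *
o,p,r=st();c=robot.camera_info("wrist");im=robot.get_image("wrist");cv2.imwrite("pics/w1.png",im)
import json;json.dump({k:(np.array(v).tolist()) for k,v in c.items()},open("w1.json","w"))
print(o["t"],p,r.as_matrix(),onz(c,320,240,132.5),proj(c,[576,-374,132.5]))
E
```

```text
1.4 [ 547.144 -373.855  199.752] [[ 0.957 -0.054  0.285]
 [-0.052 -0.999 -0.015]
 [ 0.286 -0.001 -0.958]] [ 575.533 -375.667  132.5  ] [317.398 239.418]
```

```bash
python3 - <<'E'
import cv2
im=cv2.imread("pics/w1.png")
cv2.imwrite("pics/w1c.png",cv2.resize(im[180:300,240:400],None,fx=5,fy=5,interpolation=3))
E
```

```text
(no output)
```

View pics/w1c.png

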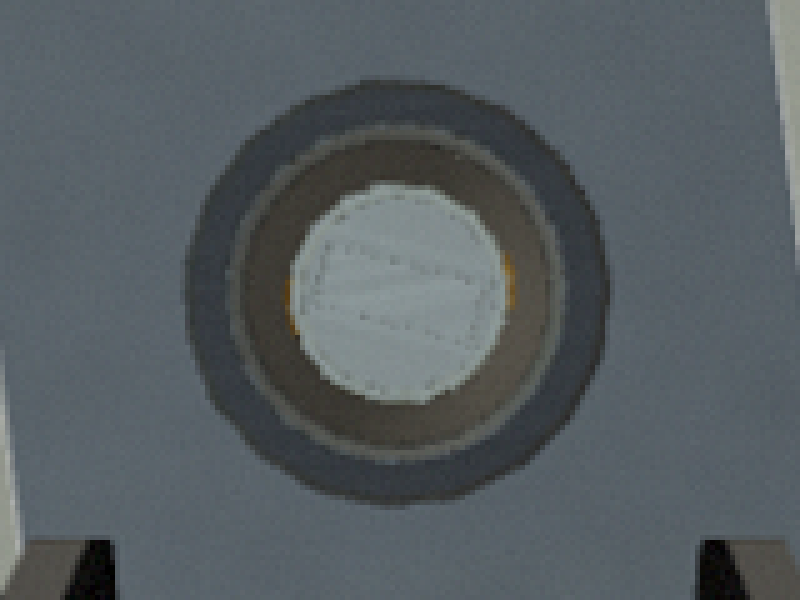

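The well's rim is centred near wrist pixel (319.3, 238.6), the capsule's head at (320, 238.6). The slot outline shows faintly, with corners near crop (330,242), (492,284), (468,345), (305,303).

```bash
python3 - <<'E'
from h import *
import json
c=json.load(open("w1.json"))
P=lambda x,y,z:onz(c,240+x/5-.4,180+y/5-.4,z)
print("rim",P(396.5,293,132.5),"cap",P(400,293,75.5),"slotc",P(399,293.5,75.5))
for a,b in(((330,242),(492,284)),((305,303),(468,345)),((330,242),(305,303)),((492,284),(468,345))):
    v=P(*b,75.5)-P(*a,75.5);print(np.hypot(*v[:2]),np.degrees(np.arctan2(v[1],v[0])))
v=P(770,0,132.5),P(800,250,132.5);print(v, np.degrees(np.arctan2(*(v[0]-v[1])[1::-1])))
r0=rot(-.055,16.7);p0=np.array([547.1,-373.9,199.8])
p,r=plan(p0,r0,[389-40,-264,300],rot(-.055,16.7),6)
E
```

```text
rim [ 576.738 -375.016  132.5  ] cap [ 576.842 -375.303   75.5  ] slotc [ 576.77  -375.136   75.5  ]
27.25606835534494 -107.57248247318932
27.41408051875234 -107.48854894009672
10.736370527327063 154.6743883294834
10.676335240520938 155.48542286061064
(array([ 612.172, -425.481,  132.5  ]), array([ 579.538, -427.656,  132.5  ])) 3.813383152793833
6 x {'dx': np.float64(-2.77), 'dy': np.float64(-1.65), 'dz': np.float64(-2.58), 'ax': np.float64(0.0), 'ay': np.float64(0.0), 'az': np.float64(0.0)}
```

```bash
python3 - <<'E'
from h import *
r0=rot(-.055,16.7);p0=np.array([547.1,-373.9,199.8])
p,r=plan(p0,r0,[362,-290,243],rot(-.055,16.7),5)
E
```

```text
5 x {'dx': np.float64(-3.38), 'dy': np.float64(-1.47), 'dz': np.float64(-1.92), 'ax': np.float64(0.0), 'ay': np.float64(0.0), 'az': np.float64(0.0)}
```

>>> arm_command:
  targets:
    - {"dx": -3.38, "dy": -1.47, "dz": -1.92, "ax": 0, "ay": 0, "az": 0, "jaw": 60}
    - {"dx": -3.38, "dy": -1.47, "dz": -1.92, "ax": 0, "ay": 0, "az": 0, "jaw": 60}
    - {"dx": -3.38, "dy": -1.47, "dz": -1.92, "ax": 0, "ay": 0, "az": 0, "jaw": 60}
    - {"dx": -3.38, "dy": -1.47, "dz": -1.92, "ax": 0, "ay": 0, "az": 0, "jaw": 60}
    - {"dx": -3.38, "dy": -1.47, "dz": -1.92, "ax": 0, "ay": 0, "az": 0, "jaw": 60}

```text
t: 1.95
position: [359.6, -290.6, 244.4]
ee_rot: [0.004, 0.989, -0.028, 0.145]
force: [0.2, -0.8, 0.7]
width: 0.598
```

>>> arm_command:
  targets:
    - {"dx": 0, "dy": 0, "dz": 0, "ax": 0, "ay": 0, "az": 0, "jaw": 60}
    - {"dx": 0, "dy": 0, "dz": 0, "ax": 0, "ay": 0, "az": 0, "jaw": 60}

```text
t: 2.15
position: [361.0, -291.5, 244.9]
ee_rot: [0.005, 0.989, -0.028, 0.146]
force: [0.5, -0.4, -0.7]
width: 0.597
```

```bash
python3 - <<'E'
from h import *
import json
o,p,r=st();c=robot.camera_info("wrist");im=robot.get_image("wrist");cv2.imwrite("pics/w2.png",im)
json.dump({k:(np.array(v).tolist()) for k,v in c.items()},open("w2.json","w"))
print(o["t"],p,proj(c,[389,-264,168]),proj(c,[389,-264,40]),proj(c,[386,-341,40]))
cv2.imwrite("pics/w2c.png",cv2.resize(im[140:340,190:457],None,fx=3,fy=3,interpolation=3))
E
```

```text
2.15 [ 360.99  -291.476  244.946] [276.497 243.306] [291.823 242.106] [365.342 240.782]
```

View pics/w2c.png

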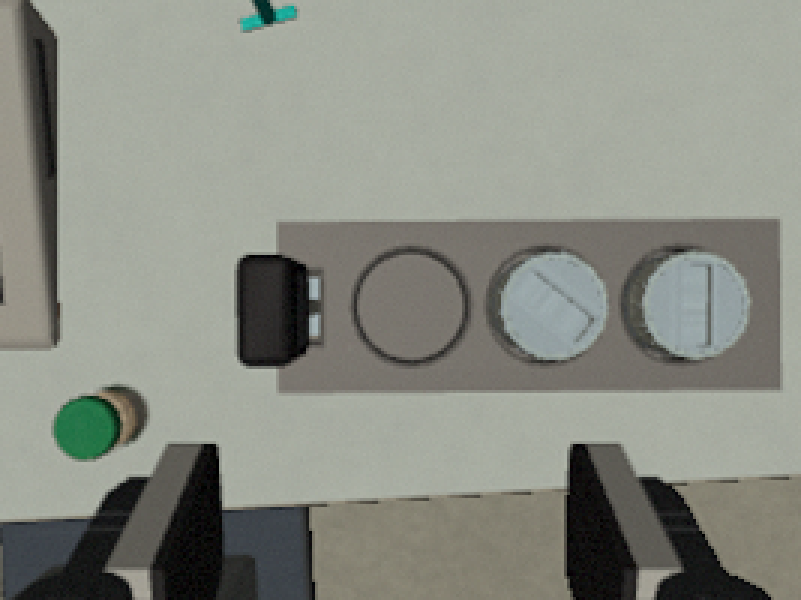

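```bash
python3 - <<'E'
from h import *
import json
c=json.load(open("w2.json"))
P=lambda x,y,z:onz(c,190+x/3-.33,140+y/3-.33,z)
C=np.array([P(277,220,40),P(779,219,40),P(780,389,40),P(277,391,40)])[:,:2]
print(C,C.mean(0),[np.hypot(*(C[i]-C[(i+1)%4])) for i in range(4)])
ya=(C[0]-C[1])/2+(C[3]-C[2])/2;yaw=np.arctan2(-ya[0],ya[1]);ya/=np.hypot(*ya);print("yaw",yaw)
for n,k in(("slot",77),("pocket",41),("s0",-5),("s1",-51)):print(n,C.mean(0)+ya*k)
print("pocket seen",P(411,305,40),"slot right edge",P(323,306,40))
print("handle top L edge",P(238,310,166),"mid x",P(260,255,166),P(260,366,166),"bottom R edge",P(308,310,120))
E
```

```text
[[ 420.026 -255.461]
 [ 410.427 -430.696]
 [ 351.068 -427.614]
 [ 360.416 -252.078]] [ 385.484 -341.462] [np.float64(175.49749985402374), np.float64(59.439454099839615), np.float64(175.78493354688845), np.float64(59.70640339508737)]
yaw -0.053962137357442014
slot [ 389.637 -264.574]
pocket [ 387.695 -300.522]
s0 [ 385.214 -346.455]
s1 [ 382.733 -392.388]
pocket seen [ 387.727 -300.494   40.   ] slot right edge [ 389.127 -269.792   40.   ]
handle top L edge [ 389.493 -258.651  166.   ] mid x [ 401.713 -264.36   166.   ] [ 376.477 -262.929  166.   ] bottom R edge [ 388.383 -270.882  120.   ]
```

```bash
python3 - <<'E'
from h import *
o,p,r=st();print(p)
p,r=plan(p,r,[389.3,-264.7,235],rot(-.054),3)
p,r=plan(p,r,[389.3,-264.7,125],rot(-.054),4)
E
```

```text
[ 361.885 -291.544  244.661]
3 x {'dx': np.float64(0.79), 'dy': np.float64(-0.94), 'dz': np.float64(0.48), 'ax': np.float64(0.03), 'ay': np.float64(-5.58), 'az': np.float64(-0.05)}
4 x {'dx': np.float64(0.0), 'dy': np.float64(0.0), 'dz': np.float64(2.75), 'ax': np.float64(0.0), 'ay': np.float64(0.0), 'az': np.float64(0.0)}
```

>>> arm_command:
  targets:
    - {"dx": 0.79, "dy": -0.94, "dz": 0.48, "ax": 0, "ay": -5.58, "az": 0, "jaw": 60}
    - {"dx": 0.79, "dy": -0.94, "dz": 0.48, "ax": 0, "ay": -5.58, "az": 0, "jaw": 60}
    - {"dx": 0.79, "dy": -0.94, "dz": 0.48, "ax": 0, "ay": -5.58, "az": 0, "jaw": 60}
    - {"dx": 0, "dy": 0, "dz": 0, "ax": 0, "ay": 0, "az": 0, "jaw": 60}
    - {"dx": 0, "dy": 0, "dz": 0, "ax": 0, "ay": 0, "az": 0, "jaw": 60}

```text
t: 2.7
position: [390.7, -263.8, 233.5]
ee_rot: [-0.0, 1.0, -0.027, -0.001]
force: [-1.0, -0.5, 0.5]
width: 0.598
```

```bash
python3 - <<'E'
from h import *
o,p,r=st();print(p,r.as_matrix())
p,r=plan(p,r,[389.3,-264.7,125],rot(-.054),5)
E
```

```text
[ 390.694 -263.752  233.495] [[ 0.999 -0.053 -0.001]
 [-0.053 -0.999  0.001]
 [-0.001 -0.001 -1.   ]]
5 x {'dx': np.float64(-0.03), 'dy': np.float64(0.02), 'dz': np.float64(2.17), 'ax': np.float64(-0.01), 'ay': np.float64(0.02), 'az': np.float64(0.01)}
```

>>> arm_command:
  targets:
    - {"dx": -0.03, "dy": 0.02, "dz": 2.17, "ax": 0, "ay": 0, "az": 0, "jaw": 60}
    - {"dx": -0.03, "dy": 0.02, "dz": 2.17, "ax": 0, "ay": 0, "az": 0, "jaw": 60}
    - {"dx": -0.03, "dy": 0.02, "dz": 2.17, "ax": 0, "ay": 0, "az": 0, "jaw": 60}
    - {"dx": -0.03, "dy": 0.02, "dz": 2.17, "ax": 0, "ay": 0, "az": 0, "jaw": 60}
    - {"dx": -0.03, "dy": 0.02, "dz": 2.17, "ax": 0, "ay": 0, "az": 0, "jaw": 60}

```text
t: 3.2
position: [387.0, -265.9, 125.2]
ee_rot: [0.0, 1.0, -0.029, -0.0]
force: [-0.2, 0.5, -0.7]
width: 0.601
```

>>> arm_command:
  targets:
    - {"dx": 0, "dy": 0, "dz": 0, "ax": 0, "ay": 0, "az": 0, "jaw": 60}
    - {"dx": 0, "dy": 0, "dz": 0, "ax": 0, "ay": 0, "az": 0, "jaw": 40}
    - {"dx": 0, "dy": 0, "dz": 0, "ax": 0, "ay": 0, "az": 0, "jaw": 25}

```text
t: 3.5
position: [388.3, -265.5, 127.0]
ee_rot: [0.0, 1.0, -0.028, 0.0]
force: [0.2, 0.5, -0.1]
width: 0.271
```

>>> arm_command:
  targets:
    - {"dx": 0, "dy": 0, "dz": 0, "ax": 0, "ay": 0, "az": 0, "jaw": 18}
    - {"dx": 0, "dy": 0, "dz": 0, "ax": 0, "ay": 0, "az": 0, "jaw": 12}
    - {"dx": 0, "dy": 0, "dz": 0, "ax": 0, "ay": 0, "az": 0, "jaw": 6}
    - {"dx": 0, "dy": 0, "dz": 0, "ax": 0, "ay": 0, "az": 0, "jaw": 0}
    - {"dx": 0, "dy": 0, "dz": 0, "ax": 0, "ay": 0, "az": 0, "jaw": 0}

```text
t: 4.0
position: [388.7, -264.9, 127.0]
ee_rot: [0.0, 1.0, -0.027, 0.0]
force: [-0.8, 0.8, 7.4]
width: 0.144
```

```bash
python3 - <<'E'
from h import *
o,p,r=st();print(o["t"],p,r.as_matrix(),o["force"],o["torque"],o["width"])
E
```

```text
4.0 [ 388.699 -264.899  126.981] [[ 0.998 -0.055  0.001]
 [-0.055 -0.998 -0.001]
 [ 0.001  0.001 -1.   ]] [-0.757  0.76   7.352] [ 0.46   0.228 -0.006] 0.14381398990214314
```

>>> arm_command:
  targets:
    - {"dx": 0, "dy": 0, "dz": -1.0, "ax": 0, "ay": 0, "az": 0, "jaw": 0}
    - {"dx": 0, "dy": 0, "dz": -1.5, "ax": 0, "ay": 0, "az": 0, "jaw": 0}
    - {"dx": 0, "dy": 0, "dz": -2.5, "ax": 0, "ay": 0, "az": 0, "jaw": 0}
    - {"dx": 0, "dy": 0, "dz": -3.5, "ax": 0, "ay": 0, "az": 0, "jaw": 0}
    - {"dx": 0, "dy": 0, "dz": -3.5, "ax": 0, "ay": 0, "az": 0, "jaw": 0}

```text
t: 4.5
position: [387.7, -264.6, 247.8]
ee_rot: [-0.0, 1.0, -0.028, -0.001]
force: [1.0, -1.2, -0.3]
width: 0.145
```

>>> arm_command:
  targets:
    - {"dx": 0, "dy": 0, "dz": -3.5, "ax": 0, "ay": 0, "az": 0, "jaw": 0}
    - {"dx": 0, "dy": 0, "dz": 0, "ax": 0, "ay": 0, "az": 0, "jaw": 0}
    - {"dx": 0, "dy": 0, "dz": 0, "ax": 0, "ay": 0, "az": 0, "jaw": 0}
    - {"dx": 0, "dy": 0, "dz": 0, "ax": 0, "ay": 0, "az": 0, "jaw": 0}

```text
t: 4.9
position: [387.5, -264.5, 280.2]
ee_rot: [-0.0, 1.0, -0.028, -0.001]
force: [0.1, 0.7, -0.9]
width: 0.142
```

```bash
python3 - <<'E'
from h import *
import json
o,p,r=st();c=robot.camera_info("wrist");im=robot.get_image("wrist");cv2.imwrite("pics/w3.png",im)
json.dump({k:(np.array(v).tolist()) for k,v in c.items()},open("w3.json","w"))
print(o["t"],p,r.as_matrix(),o["force"],o["torque"],o["width"])
for h in(2.5,50,104):print(proj(c,p+r.apply([0,0,113-h])))
for x in(-11,11):print(proj(c,p+r.apply([x,0,113-2.5])))
cv2.imwrite("pics/w3c.png",cv2.resize(im[200:360,220:420],None,fx=4,fy=4,interpolation=3)[:600])
E
```

```text
4.9 [ 387.464 -264.475  280.219] [[ 0.998 -0.055 -0.002]
 [-0.055 -0.998  0.001]
 [-0.002 -0.001 -1.   ]] [ 0.104  0.698 -0.928] [ 0.03  -0.009 -0.008] 0.14176590119992022
[319.585 235.837]
[319.407 256.743]
[319.087 294.438]
[319.588 249.558]
[319.582 221.783]
```

View pics/w3c.png

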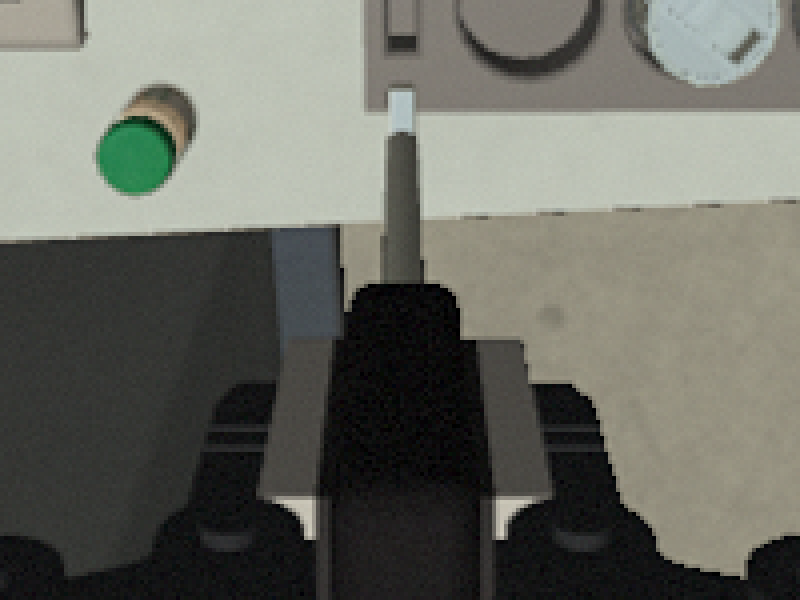

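```bash
python3 - <<'E'
from h import *
import json
c=json.load(open("w3.json"));o,p,r=st()
for q in((11,0,0),(11,0,5),(3,0,5),(3,0,104),(13,0,104),(13,0,108)):print(q,(proj(c,p+r.apply([q[0],q[1],113-q[2]]))-[220,200])*4+1.5)
# go above well, foot x along slot 71.5deg or -108.5 deg
for yaw in(71.5,-108.5):
  print(yaw)
  plan(p,r,[576.8,-375.2,290],rot(np.radians(yaw)),10)
print(o["q"])
E
```

```text
(11, 0, 0) [399.462  85.973]
(11, 0, 5) [399.401  92.288]
(3, 0, 5) [399.414 133.598]
(3, 0, 104) [397.5   355.936]
(13, 0, 104) [397.441 277.891]
(13, 0, 108) [397.313 290.738]
71.5
10 x {'dx': np.float64(1.15), 'dy': np.float64(2.06), 'dz': np.float64(-0.1), 'ax': np.float64(-0.01), 'ay': np.float64(0.01), 'az': np.float64(-7.47)}
-108.5
10 x {'dx': np.float64(2.38), 'dy': np.float64(-0.88), 'dz': np.float64(-0.11), 'ax': np.float64(0.01), 'ay': np.float64(0.02), 'az': np.float64(10.53)}
[ 0.603  0.149 -0.135  1.851  0.022  1.146 -1.166]
```

>>> arm_command:
  targets:
    - {"dx": 1.15, "dy": 2.06, "dz": -0.1, "ax": 0, "ay": 0, "az": -7.47, "jaw": 0}
    - {"dx": 1.15, "dy": 2.06, "dz": -0.1, "ax": 0, "ay": 0, "az": -7.47, "jaw": 0}
    - {"dx": 1.15, "dy": 2.06, "dz": -0.1, "ax": 0, "ay": 0, "az": -7.47, "jaw": 0}
    - {"dx": 1.15, "dy": 2.06, "dz": -0.1, "ax": 0, "ay": 0, "az": -7.47, "jaw": 0}
    - {"dx": 1.15, "dy": 2.06, "dz": -0.1, "ax": 0, "ay": 0, "az": -7.47, "jaw": 0}

```text
t: 5.45
position: [463.9, -353.2, 284.3]
ee_rot: [-0.001, 0.955, 0.296, -0.001]
force: [-0.2, -0.2, -0.5]
width: 0.148
```

>>> arm_command:
  targets:
    - {"dx": 1.15, "dy": 2.06, "dz": -0.1, "ax": 0, "ay": 0, "az": -7.47, "jaw": 0}
    - {"dx": 1.15, "dy": 2.06, "dz": -0.1, "ax": 0, "ay": 0, "az": -7.47, "jaw": 0}
    - {"dx": 1.15, "dy": 2.06, "dz": -0.1, "ax": 0, "ay": 0, "az": -7.47, "jaw": 0}
    - {"dx": 1.15, "dy": 2.06, "dz": -0.1, "ax": 0, "ay": 0, "az": -7.47, "jaw": 0}
    - {"dx": 1.15, "dy": 2.06, "dz": -0.1, "ax": 0, "ay": 0, "az": -7.47, "jaw": 0}

```text
t: 5.95
position: [577.8, -376.4, 288.7]
ee_rot: [-0.002, 0.81, 0.586, -0.001]
force: [0.1, 0.0, 0.1]
width: 0.149
```

>>> arm_command:
  targets:
    - {"dx": 0, "dy": 0, "dz": 0, "ax": 0, "ay": 0, "az": 0, "jaw": 0}
    - {"dx": 0, "dy": 0, "dz": 0, "ax": 0, "ay": 0, "az": 0, "jaw": 0}
    - {"dx": 0, "dy": 0, "dz": 0, "ax": 0, "ay": 0, "az": 0, "jaw": 0}
    - {"dx": 0, "dy": 0, "dz": 0, "ax": 0, "ay": 0, "az": 0, "jaw": 0}

```text
t: 6.35
position: [576.7, -376.3, 290.5]
ee_rot: [-0.0, 0.812, 0.584, -0.001]
force: [-0.4, 0.2, -0.2]
width: 0.143
```

```bash
python3 - <<'E'
from h import *
o,p,r=st();print(o["t"],p,r.as_matrix(),o["q"])
plan(p,r,[576.8,-375.2,268],rot(np.radians(71.5)),3)
E
```

```text
6.35 [ 576.694 -376.34   290.548] [[ 0.318  0.948 -0.002]
 [ 0.948 -0.318 -0.   ]
 [-0.001 -0.002 -1.   ]] [ 0.679  0.531 -0.303  1.284  0.156  1.351  0.057]
3 x {'dx': np.float64(0.04), 'dy': np.float64(-0.01), 'dz': np.float64(0.75), 'ax': np.float64(-0.03), 'ay': np.float64(0.02), 'az': np.float64(-0.02)}
```

>>> arm_command:
  targets:
    - {"dx": 0.04, "dy": -0.01, "dz": 0.75, "ax": -0.03, "ay": 0.02, "az": 0, "jaw": 0}
    - {"dx": 0.04, "dy": -0.01, "dz": 0.75, "ax": -0.03, "ay": 0.02, "az": 0, "jaw": 0}
    - {"dx": 0.04, "dy": -0.01, "dz": 0.75, "ax": -0.03, "ay": 0.02, "az": 0, "jaw": 0}
    - {"dx": 0, "dy": 0, "dz": 0, "ax": 0, "ay": 0, "az": 0, "jaw": 0}
    - {"dx": 0, "dy": 0, "dz": 0, "ax": 0, "ay": 0, "az": 0, "jaw": 0}

```text
t: 6.85
position: [577.6, -374.6, 267.8]
ee_rot: [-0.0, 0.811, 0.585, 0.0]
force: [-0.6, 0.7, -0.7]
width: 0.143
```

>>> arm_command:
  targets:
    - {"dx": 0, "dy": 0, "dz": 0, "ax": 0, "ay": 0, "az": 0, "jaw": 0}
    - {"dx": 0, "dy": 0, "dz": 0, "ax": 0, "ay": 0, "az": 0, "jaw": 0}

```text
t: 7.05
position: [578.0, -374.7, 268.5]
ee_rot: [0.0, 0.811, 0.585, 0.001]
force: [-0.5, -0.8, -0.2]
width: 0.144
```

```bash
python3 - <<'E'
from h import *
import json
o,p,r=st();c=robot.camera_info("wrist");im=robot.get_image("wrist");cv2.imwrite("pics/w4.png",im)
json.dump({k:(np.array(v).tolist()) for k,v in c.items()},open("w4.json","w"))
print(o["t"],p,r.as_matrix(),o["force"],o["width"])
s=lambda q:((proj(c,q)-[240,170])*5+2).round(1)
print("foot end",s(p+r.apply([11,0,113])),s(p+r.apply([11,0,108])),"rod",s(p+r.apply([3,0,108])))
for z in (132.5,75.5):
  C=np.array([576.8,-375.2,z]);print(z,s(C),[s(C+d) for d in((20.5,0,0),(-20.5,0,0),(0,20.5,0),(0,-20.5,0))])
cv2.imwrite("pics/w4c.png",cv2.resize(im[170:290,240:400],None,fx=5,fy=5,interpolation=3))
E
```

```text
7.05 [ 577.995 -374.727  268.493] [[ 0.317  0.949  0.001]
 [ 0.949 -0.317  0.   ]
 [ 0.001  0.001 -1.   ]] [-0.535 -0.771 -0.225] 0.14352515775384775
foot end [404.  251.1] [404.  258.9] rod [403.9 310.7]
132.5 [397.2 288.5] [array([514.7, 250.6]), array([281.1, 326. ]), array([357.3, 173.2]), array([435.5, 399.5])]
75.5 [398.2 215.4] [array([496.9, 183.2]), array([300.5, 247.3]), array([364.8, 117.6]), array([430.5, 310.1])]
```

View pics/w4c.png

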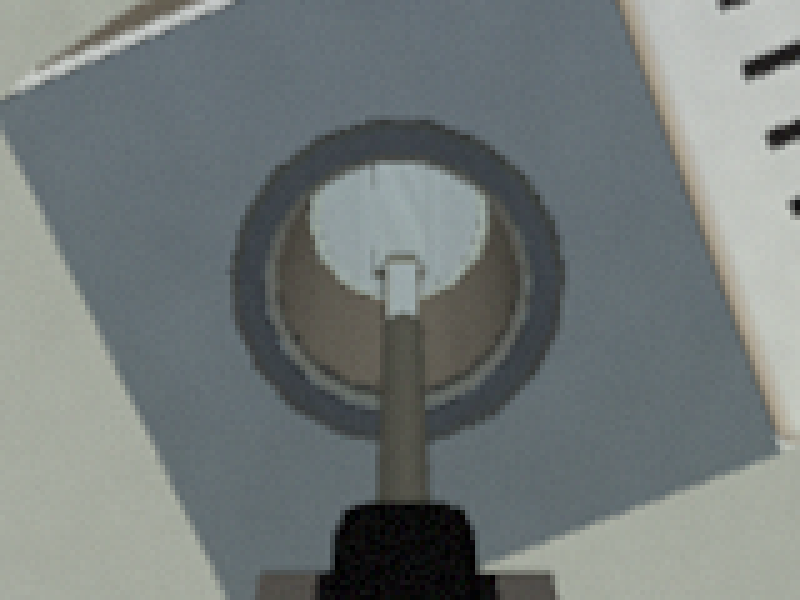

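```bash
python3 - <<'E'
from h import *
import json
c=json.load(open("w4.json"));p=np.array([577.995,-374.727,268.493]);r=rot(np.radians(71.5))
inv=lambda u,v,z:onz(c,240+(u-2)/5,170+(v-2)/5,z)
tool=lambda q:r.inv().apply(q-p)
s=lambda q:((proj(c,q)-[240,170])*5+2)
print("slot end (75.5)",tool(inv(398.5,273,75.5)),"pred -13 from C")
print("slot left edge, right",tool(inv(373,240,75.5)),tool(inv(423,273,75.5)))
# fit circle centre of outer rim by extremes
th=np.linspace(0,6.283,200)
from scipy.optimize import least_squares
for z,R0 in((132.5,30.),):
  f=lambda a:(lambda Q:np.array([Q[:,0].min()-233,Q[:,0].max()-565,Q[:,1].min()-118,Q[:,1].max()-442]))(np.array([s(p+r.apply([a[0],a[1],0])*[1,1,0]+[a[2]*np.cos(t),a[2]*np.sin(t),z-p[2]]) for t in th]))
  g=least_squares(f,[0,0,R0]);print("rim in tool",g.x,g.fun)
# capsule top circle: left edge 310, right 490
# foot: front end bottom row 256? rod front row 316
for v,h in((256,113),(316,108)):
  d=s(p+r.apply([11 if h==113 else 3,0,h]));d2=s(p+r.apply([12 if h==113 else 4,0,h]));print("foot x off",(v-d[1])/(d2-d)[1])
d=s(p+r.apply([11,0,113]));d2=s(p+r.apply([11,1,113]));print("foot y off",(402.5-d[0])/(d2-d)[0])
E
```

```text
slot end (75.5) [-12.574  -0.913 192.993] pred -13 from C
slot left edge, right [ -5.819  -5.986 192.993] [-12.569   3.986 192.993]
rim in tool [-0.126 -0.677 27.695] [-0.581  0.581  0.583 -0.617]
foot x off -0.6920789783871185
foot x off -0.7526409427341384
foot y off -0.09981108975164923
```

Relative to the foot, slot and rim sit about +0.7 mm in tool x and −0.8 mm in tool y; the foot is parallel to the slot. I'll correct that and descend to just above the head.

>>> arm_command:
  targets:
    - {"dx": 0.07, "dy": -0.08, "dz": 1.4, "ax": 0, "ay": 0, "az": 0, "jaw": 0}
    - {"dx": 0, "dy": 0, "dz": 1.6, "ax": 0, "ay": 0, "az": 0, "jaw": 0}
    - {"dx": 0, "dy": 0, "dz": 1.6, "ax": 0, "ay": 0, "az": 0, "jaw": 0}
    - {"dx": 0, "dy": 0, "dz": 1.6, "ax": 0, "ay": 0, "az": 0, "jaw": 0}
    - {"dx": 0, "dy": 0, "dz": 1.0, "ax": 0, "ay": 0, "az": 0, "jaw": 0}

```text
t: 7.6
position: [576.5, -373.3, 193.8]
ee_rot: [-0.001, 0.811, 0.585, -0.0]
force: [-0.0, 0.5, -0.6]
width: 0.146
```

>>> arm_command:
  targets:
    - {"dx": 0, "dy": 0, "dz": 0, "ax": 0, "ay": 0, "az": 0, "jaw": 0}
    - {"dx": 0, "dy": 0, "dz": 0, "ax": 0, "ay": 0, "az": 0, "jaw": 0}
    - {"dx": 0, "dy": 0, "dz": 0, "ax": 0, "ay": 0, "az": 0, "jaw": 0}

```text
t: 7.9
position: [577.8, -373.9, 197.1]
ee_rot: [0.001, 0.811, 0.585, 0.001]
force: [0.6, 0.3, -0.6]
width: 0.14
```

```bash
python3 - <<'E'
from h import *
o,p,r=st();print(o["t"],p,r.as_matrix(),o["force"],o["torque"],"foot z",p[2]-113)
E
```

```text
7.9 [ 577.829 -373.888  197.063] [[ 0.317  0.949  0.002]
 [ 0.949 -0.317 -0.   ]
 [ 0.001  0.002 -1.   ]] [ 0.637  0.336 -0.578] [ 0.025 -0.028  0.012] foot z 84.06282489350161
```

>>> arm_command:
  targets:
    - {"dx": 0, "dy": 0, "dz": 0.2, "ax": 0, "ay": 0, "az": 0, "jaw": 0}
    - {"dx": 0, "dy": 0, "dz": 0.2, "ax": 0, "ay": 0, "az": 0, "jaw": 0}
    - {"dx": 0, "dy": 0, "dz": 0.2, "ax": 0, "ay": 0, "az": 0, "jaw": 0}
    - {"dx": 0, "dy": 0, "dz": 0.1, "ax": 0, "ay": 0, "az": 0, "jaw": 0}
    - {"dx": 0, "dy": 0, "dz": 0.1, "ax": 0, "ay": 0, "az": 0, "jaw": 0}

```text
t: 8.4
position: [577.3, -373.6, 188.0]
ee_rot: [-0.0, 0.811, 0.585, 0.0]
force: [-0.0, -0.1, -0.3]
width: 0.145
```

>>> arm_command:
  targets:
    - {"dx": 0, "dy": 0, "dz": 0.1, "ax": 0, "ay": 0, "az": 0, "jaw": 0}
    - {"dx": 0, "dy": 0, "dz": 0.1, "ax": 0, "ay": 0, "az": 0, "jaw": 0}
    - {"dx": 0, "dy": 0, "dz": 0, "ax": 0, "ay": 0, "az": 0, "jaw": 0}

```text
t: 8.7
position: [577.3, -373.7, 186.0]
ee_rot: [-0.0, 0.811, 0.585, 0.0]
force: [-0.5, 0.9, -1.6]
width: 0.146
```

```bash
python3 - <<'E'
from h import *
o,p,r=st();print(o["t"],p,o["force"],o["torque"],"foot z",p[2]-113)
E
```

```text
8.7 [ 577.263 -373.651  185.963] [-0.487  0.853 -1.576] [ 0.015 -0.01   0.025] foot z 72.96342332491349
```

>>> arm_command:
  targets:
    - {"dx": 0, "dy": 0, "dz": 0.1, "ax": 0, "ay": 0, "az": 0, "jaw": 0}
    - {"dx": 0, "dy": 0, "dz": 0.1, "ax": 0, "ay": 0, "az": 0, "jaw": 0}
    - {"dx": 0, "dy": 0, "dz": 0.1, "ax": 0, "ay": 0, "az": 0, "jaw": 0}

```text
t: 9.0
position: [577.3, -373.7, 183.1]
ee_rot: [0.0, 0.811, 0.585, 0.0]
force: [-1.4, -0.3, -1.5]
width: 0.142
```

>>> arm_command:
  targets:
    - {"dx": 0, "dy": 0, "dz": 0.1, "ax": 0, "ay": 0, "az": 0, "jaw": 0}
    - {"dx": 0, "dy": 0, "dz": 0.1, "ax": 0, "ay": 0, "az": 0, "jaw": 0}
    - {"dx": 0, "dy": 0, "dz": 0.1, "ax": 0, "ay": 0, "az": 0, "jaw": 0}

```text
t: 9.3
position: [577.3, -373.7, 180.1]
ee_rot: [0.0, 0.811, 0.585, 0.0]
force: [-0.3, -0.2, -2.1]
width: 0.145
```

```bash
python3 - <<'E'
from h import *
o,p,r=st();print(o["t"],p,o["force"],o["torque"],"foot z",p[2]-113)
E
```

```text
9.3 [ 577.308 -373.691  180.053] [-0.301 -0.152 -2.077] [ 0.011  0.023 -0.051] foot z 67.05343161365414
```

>>> arm_command:
  targets:
    - {"dx": 0, "dy": 0, "dz": 0.1, "ax": 0, "ay": 0, "az": 0, "jaw": 0}
    - {"dx": 0, "dy": 0, "dz": 0.1, "ax": 0, "ay": 0, "az": 0, "jaw": 0}
    - {"dx": 0, "dy": 0, "dz": 0.1, "ax": 0, "ay": 0, "az": 0, "jaw": 0}
    - {"dx": 0, "dy": 0, "dz": 0.1, "ax": 0, "ay": 0, "az": 0, "jaw": 0}
    - {"dx": 0, "dy": 0, "dz": 0, "ax": 0, "ay": 0, "az": 0, "jaw": 0}

```text
t: 9.8
position: [577.2, -373.7, 175.9]
ee_rot: [-0.0, 0.811, 0.585, 0.0]
force: [0.5, 0.6, -1.3]
width: 0.14
```

```bash
python3 - <<'E'
from h import *
o,p,r=st();print(o["t"],p,o["force"],o["torque"],"foot z",p[2]-113)
E
```

```text
9.8 [ 577.247 -373.65   175.939] [ 0.537  0.645 -1.298] [ 0.032 -0.04  -0.011] foot z 62.938701851986366
```

>>> arm_command:
  targets:
    - {"dx": 0, "dy": 0, "dz": 0, "ax": 0, "ay": 0, "az": 5, "jaw": 0}
    - {"dx": 0, "dy": 0, "dz": 0, "ax": 0, "ay": 0, "az": 5, "jaw": 0}
    - {"dx": 0, "dy": 0, "dz": 0, "ax": 0, "ay": 0, "az": 5, "jaw": 0}
    - {"dx": 0, "dy": 0, "dz": 0, "ax": 0, "ay": 0, "az": 5, "jaw": 0}
    - {"dx": 0, "dy": 0, "dz": 0, "ax": 0, "ay": 0, "az": 5, "jaw": 0}

```text
t: 10.3
position: [577.4, -373.6, 176.2]
ee_rot: [-0.0, 0.919, 0.393, 0.001]
force: [-0.2, 0.1, -0.2]
width: 0.148
```

```bash
cat > s.py <<'E'
from h import *
o,p,r=st();m=r.as_matrix();print(o["t"],p,"F",o["force"],"T",o["torque"],"foot z",p[2]-113,"yaw",np.degrees(np.arctan2(m[1,0],m[0,0])),"w",o["width"])
E
python3 s.py
```

```text
10.3 [ 577.383 -373.638  176.199] F [-0.196  0.126 -0.198] T [ 0.032  0.018 -0.001] foot z 63.19867483501707 yaw 46.341921202226104 w 0.14832917212521704
```

>>> arm_command:
  targets:
    - {"dx": 0, "dy": 0, "dz": 0, "ax": 0, "ay": 0, "az": 5, "jaw": 0}
    - {"dx": 0, "dy": 0, "dz": 0, "ax": 0, "ay": 0, "az": 5, "jaw": 0}
    - {"dx": 0, "dy": 0, "dz": 0, "ax": 0, "ay": 0, "az": 5, "jaw": 0}
    - {"dx": 0, "dy": 0, "dz": 0, "ax": 0, "ay": 0, "az": 5, "jaw": 0}
    - {"dx": 0, "dy": 0, "dz": 0, "ax": 0, "ay": 0, "az": 5, "jaw": 0}

```text
t: 10.8
position: [577.4, -373.6, 176.2]
ee_rot: [-0.0, 0.983, 0.185, 0.0]
force: [0.1, 0.3, -1.3]
width: 0.145
```

```bash
python3 s.py
```

```text
10.8 [ 577.392 -373.596  176.197] F [ 0.109  0.347 -1.266] T [ 0.049  0.014 -0.044] foot z 63.1965238748443 yaw 21.34465072512337 w 0.14529937926624054
```

>>> arm_command:
  targets:
    - {"dx": 0, "dy": 0, "dz": 0, "ax": 0, "ay": 0, "az": 3, "jaw": 0}
    - {"dx": 0, "dy": 0, "dz": 0, "ax": 0, "ay": 0, "az": 3, "jaw": 0}

```text
t: 11.0
position: [577.4, -373.6, 176.2]
ee_rot: [-0.0, 0.991, 0.134, 0.0]
force: [0.1, -0.1, -1.7]
width: 0.14
```

```bash
python3 s.py
```

```text
11.0 [ 577.403 -373.565  176.196] F [ 0.111 -0.094 -1.748] T [-0.03  -0.007  0.033] foot z 63.19556273091382 yaw 15.426441829155332 w 0.14045359079088182
```

>>> arm_command:
  targets:
    - {"dx": 0, "dy": 0, "dz": 0, "ax": 0, "ay": 0, "az": 3, "jaw": 0}
    - {"dx": 0, "dy": 0, "dz": 0, "ax": 0, "ay": 0, "az": 2, "jaw": 0}

```text
t: 11.2
position: [577.4, -373.8, 176.2]
ee_rot: [-0.0, 0.996, 0.091, 0.0]
force: [-0.7, -0.6, -1.4]
width: 0.144
```

```bash
python3 s.py
```

```text
11.2 [ 577.376 -373.799  176.217] F [-0.729 -0.629 -1.378] T [-0.275  0.065  0.012] foot z 63.21717817456451 yaw 10.429376979734858 w 0.14448759298848177
```

>>> arm_command:
  targets:
    - {"dx": 0, "dy": 0, "dz": 0, "ax": 0, "ay": 0, "az": 2, "jaw": 0}
    - {"dx": 0, "dy": 0, "dz": 0, "ax": 0, "ay": 0, "az": 2, "jaw": 0}

```text
t: 11.4
position: [577.3, -374.1, 176.3]
ee_rot: [0.0, 0.998, 0.056, 0.0]
force: [0.2, -1.7, -2.1]
width: 0.145
```

```bash
python3 s.py
```

```text
11.4 [ 577.293 -374.15   176.253] F [ 0.223 -1.731 -2.094] T [-0.442  0.055  0.044] foot z 63.252880938136826 yaw 6.453812313415833 w 0.14523796938062866
```

>>> arm_command:
  targets:
    - {"dx": 0, "dy": 0, "dz": 0, "ax": 0, "ay": 0, "az": 2, "jaw": 0}
    - {"dx": 0, "dy": 0, "dz": 0, "ax": 0, "ay": 0, "az": 2, "jaw": 0}

```text
t: 11.6
position: [577.2, -374.2, 176.2]
ee_rot: [0.0, 1.0, 0.021, 0.0]
force: [0.3, -1.3, -1.4]
width: 0.148
```

```bash
python3 s.py
```

```text
11.6 [ 577.23  -374.231  176.217] F [ 0.292 -1.346 -1.417] T [-0.399  0.05   0.152] foot z 63.21684793547189 yaw 2.4534731747521517 w 0.14818318904945316
```

>>> arm_command:
  targets:
    - {"dx": 0, "dy": 0, "dz": 0, "ax": 0, "ay": 0, "az": 2, "jaw": 0}
    - {"dx": 0, "dy": 0, "dz": 0, "ax": 0, "ay": 0, "az": 2, "jaw": 0}

```text
t: 11.8
position: [577.1, -374.1, 176.2]
ee_rot: [0.0, 1.0, -0.013, 0.0]
force: [-0.4, -0.9, 0.1]
width: 0.147
```

```bash
python3 s.py
```

```text
11.8 [ 577.078 -374.113  176.243] F [-0.423 -0.885  0.06 ] T [-0.308  0.307  0.18 ] foot z 63.24256406131309 yaw -1.537915671199729 w 0.1471673964214099
```

>>> arm_command:
  targets:
    - {"dx": 0, "dy": 0, "dz": -0.1, "ax": 0, "ay": 0, "az": 0, "jaw": 0}
    - {"dx": 0, "dy": 0, "dz": -0.1, "ax": 0, "ay": 0, "az": 0, "jaw": 0}
    - {"dx": 0, "dy": 0, "dz": -0.1, "ax": 0, "ay": 0, "az": 0, "jaw": 0}
    - {"dx": 0, "dy": 0, "dz": -0.1, "ax": 0, "ay": 0, "az": 0, "jaw": 0}
    - {"dx": 0, "dy": 0, "dz": -0.1, "ax": 0, "ay": 0, "az": 0, "jaw": 0}

```text
t: 12.3
position: [577.1, -373.3, 180.4]
ee_rot: [-0.001, 1.0, -0.013, -0.0]
force: [-0.1, -1.0, -9.1]
width: 0.144
```

```bash
python3 s.py
```

```text
12.3 [ 577.073 -373.333  180.404] F [-0.13  -0.988 -9.052] T [-0.467 -0.346 -0.021] foot z 67.40410575861438 yaw -1.4356884528832847 w 0.14380549807495704
```

>>> arm_command:
  targets:
    - {"dx": 0, "dy": 0, "dz": -0.15, "ax": 0, "ay": 0, "az": 0, "jaw": 0}
    - {"dx": 0, "dy": 0, "dz": -0.15, "ax": 0, "ay": 0, "az": 0, "jaw": 0}
    - {"dx": 0, "dy": 0, "dz": -0.15, "ax": 0, "ay": 0, "az": 0, "jaw": 0}
    - {"dx": 0, "dy": 0, "dz": -0.15, "ax": 0, "ay": 0, "az": 0, "jaw": 0}
    - {"dx": 0, "dy": 0, "dz": -0.15, "ax": 0, "ay": 0, "az": 0, "jaw": 0}

```text
t: 12.8
position: [577.1, -373.5, 188.6]
ee_rot: [-0.0, 1.0, -0.013, 0.0]
force: [-0.4, 0.4, -9.4]
width: 0.143
```

>>> arm_command:
  targets:
    - {"dx": 0, "dy": 0, "dz": -0.2, "ax": 0, "ay": 0, "az": 0, "jaw": 0}
    - {"dx": 0, "dy": 0, "dz": -0.2, "ax": 0, "ay": 0, "az": 0, "jaw": 0}
    - {"dx": 0, "dy": 0, "dz": -0.2, "ax": 0, "ay": 0, "az": 0, "jaw": 0}
    - {"dx": 0, "dy": 0, "dz": -0.2, "ax": 0, "ay": 0, "az": 0, "jaw": 0}
    - {"dx": 0, "dy": 0, "dz": -0.2, "ax": 0, "ay": 0, "az": 0, "jaw": 0}

```text
t: 13.3
position: [577.4, -373.7, 199.0]
ee_rot: [-0.0, 1.0, -0.013, 0.001]
force: [0.1, 0.7, -7.6]
width: 0.14
```

```bash
python3 s.py
```

```text
13.3 [ 577.436 -373.712  199.025] F [ 0.068  0.701 -7.58 ] T [-0.073  0.016  0.022] foot z 86.02474901998787 yaw -1.4586966937471415 w 0.1403384473651774
```

>>> arm_command:
  targets:
    - {"dx": 0, "dy": 0, "dz": -0.5, "ax": 0, "ay": 0, "az": 0, "jaw": 0}
    - {"dx": 0, "dy": 0, "dz": -0.8, "ax": 0, "ay": 0, "az": 0, "jaw": 0}
    - {"dx": 0, "dy": 0, "dz": -1, "ax": 0, "ay": 0, "az": 0, "jaw": 0}
    - {"dx": 0, "dy": 0, "dz": -1, "ax": 0, "ay": 0, "az": 0, "jaw": 0}
    - {"dx": 0, "dy": 0, "dz": -1, "ax": 0, "ay": 0, "az": 0, "jaw": 0}

```text
t: 13.8
position: [577.5, -373.8, 243.2]
ee_rot: [-0.0, 1.0, -0.013, 0.001]
force: [1.0, -0.5, -2.3]
width: 0.14
```

>>> arm_command:
  targets:
    - {"dx": 0, "dy": 0, "dz": -1, "ax": 0, "ay": 0, "az": 0, "jaw": 0}
    - {"dx": 0, "dy": 0, "dz": -1, "ax": 0, "ay": 0, "az": 0, "jaw": 0}
    - {"dx": 0, "dy": 0, "dz": -1, "ax": 0, "ay": 0, "az": 0, "jaw": 0}
    - {"dx": 0, "dy": 0, "dz": -1, "ax": 0, "ay": 0, "az": 0, "jaw": 0}
    - {"dx": 0, "dy": 0, "dz": -1, "ax": 0, "ay": 0, "az": 0, "jaw": 0}

```text
t: 14.3
position: [577.2, -373.7, 292.4]
ee_rot: [-0.0, 1.0, -0.013, 0.0]
force: [0.1, -0.5, -2.6]
width: 0.15
```

>>> arm_command:
  targets:
    - {"dx": 0, "dy": 0, "dz": -1, "ax": 0, "ay": 0, "az": 0, "jaw": 0}
    - {"dx": 0, "dy": 0, "dz": -1, "ax": 0, "ay": 0, "az": 0, "jaw": 0}
    - {"dx": 0, "dy": 0, "dz": -0.7, "ax": 0, "ay": 0, "az": 0, "jaw": 0}
    - {"dx": 0, "dy": 0, "dz": -0.3, "ax": 0, "ay": 0, "az": 0, "jaw": 0}
    - {"dx": 0, "dy": 0, "dz": 0, "ax": 0, "ay": 0, "az": 0, "jaw": 0}

```text
t: 14.8
position: [577.3, -373.8, 322.0]
ee_rot: [-0.0, 1.0, -0.013, 0.001]
force: [0.6, -0.8, -3.2]
width: 0.146
```

```bash
python3 s.py; python3 - <<'E'
from h import *
o,p,r=st();s=robot.camera_info("side");im=robot.get_image("side")
cv2.imwrite("pics/s2.png",im);a=proj(s,p-[0,0,120]).astype(int)-[100,75];a=np.maximum(a,0);print(a)
wi=robot.get_image("wrist")
A=cv2.resize(im[a[1]:a[1]+150,a[0]:a[0]+130],None,fx=3,fy=3)[:450];B=wi[120:345,233:408];B=cv2.resize(B,None,fx=2,fy=2)
cv2.imwrite("pics/s2c.png",np.hstack([A,B]))
E
```

```text
14.8 [ 577.336 -373.848  322.035] F [ 0.647 -0.762 -3.198] T [-0.004 -0.047  0.065] foot z 209.03472654785753 yaw -1.4567501970602614 w 0.1464317645420159
[160 117]
```

View pics/s2c.png

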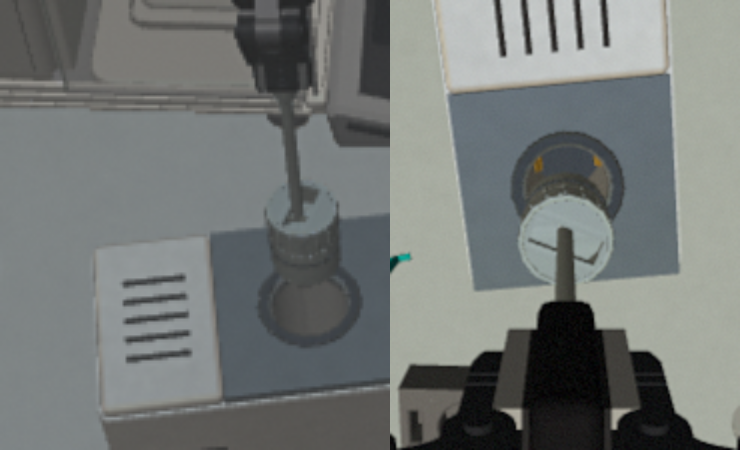

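```bash
python3 - <<'E'
from h import *
o,p,r=st()
p,r=plan(p,r,[387.3,-300.7,292],rot(np.radians(-1.5)),13)
E
```

```text
13 x {'dx': np.float64(-1.47), 'dy': np.float64(-0.52), 'dz': np.float64(0.22), 'ax': np.float64(-0.0), 'ay': np.float64(-0.0), 'az': np.float64(0.0)}
```

>>> arm_command:
  targets:
    - {"dx": -0.59, "dy": -0.21, "dz": 0.09, "ax": 0, "ay": 0, "az": 0, "jaw": 0}
    - {"dx": -1.18, "dy": -0.42, "dz": 0.18, "ax": 0, "ay": 0, "az": 0, "jaw": 0}
    - {"dx": -1.47, "dy": -0.52, "dz": 0.22, "ax": 0, "ay": 0, "az": 0, "jaw": 0}
    - {"dx": -1.47, "dy": -0.52, "dz": 0.22, "ax": 0, "ay": 0, "az": 0, "jaw": 0}
    - {"dx": -1.47, "dy": -0.52, "dz": 0.22, "ax": 0, "ay": 0, "az": 0, "jaw": 0}

```text
t: 15.4
position: [514.8, -349.9, 311.8]
ee_rot: [-0.0, 1.0, -0.013, 0.0]
force: [0.3, 0.1, -3.0]
width: 0.144
```

>>> arm_command:
  targets:
    - {"dx": -1.47, "dy": -0.52, "dz": 0.22, "ax": 0, "ay": 0, "az": 0, "jaw": 0}
    - {"dx": -1.47, "dy": -0.52, "dz": 0.22, "ax": 0, "ay": 0, "az": 0, "jaw": 0}
    - {"dx": -1.47, "dy": -0.52, "dz": 0.22, "ax": 0, "ay": 0, "az": 0, "jaw": 0}
    - {"dx": -1.47, "dy": -0.52, "dz": 0.22, "ax": 0, "ay": 0, "az": 0, "jaw": 0}
    - {"dx": -1.47, "dy": -0.52, "dz": 0.22, "ax": 0, "ay": 0, "az": 0, "jaw": 0}

```text
t: 15.9
position: [441.9, -321.9, 300.9]
ee_rot: [-0.0, 1.0, -0.013, 0.0]
force: [-0.5, -0.7, -0.9]
width: 0.144
```

>>> arm_command:
  targets:
    - {"dx": -1.47, "dy": -0.52, "dz": 0.22, "ax": 0, "ay": 0, "az": 0, "jaw": 0}
    - {"dx": -1.47, "dy": -0.52, "dz": 0.22, "ax": 0, "ay": 0, "az": 0, "jaw": 0}
    - {"dx": -1.18, "dy": -0.42, "dz": 0.18, "ax": 0, "ay": 0, "az": 0, "jaw": 0}
    - {"dx": -0.88, "dy": -0.31, "dz": 0.13, "ax": 0, "ay": 0, "az": 0, "jaw": 0}
    - {"dx": -0.59, "dy": -0.21, "dz": 0.09, "ax": 0, "ay": 0, "az": 0, "jaw": 0}

```text
t: 16.4
position: [387.0, -301.0, 292.8]
ee_rot: [-0.0, 1.0, -0.013, 0.0]
force: [0.8, 0.3, -2.3]
width: 0.147
```

>>> arm_command:
  targets:
    - {"dx": 0, "dy": 0, "dz": 0.7, "ax": 0, "ay": 0, "az": 0, "jaw": 0}
    - {"dx": 0, "dy": 0, "dz": 1.5, "ax": 0, "ay": 0, "az": 0, "jaw": 0}
    - {"dx": 0, "dy": 0, "dz": 1.8, "ax": 0, "ay": 0, "az": 0, "jaw": 0}
    - {"dx": 0, "dy": 0, "dz": 1.8, "ax": 0, "ay": 0, "az": 0, "jaw": 0}
    - {"dx": 0, "dy": 0, "dz": 1.0, "ax": 0, "ay": 0, "az": 0, "jaw": 0}

```text
t: 16.9
position: [387.7, -300.9, 223.1]
ee_rot: [-0.001, 1.0, -0.013, -0.0]
force: [0.1, -0.4, -2.9]
width: 0.147
```

>>> arm_command:
  targets:
    - {"dx": 0, "dy": 0, "dz": 0.5, "ax": 0, "ay": 0, "az": 0, "jaw": 0}
    - {"dx": 0, "dy": 0, "dz": 0, "ax": 0, "ay": 0, "az": 0, "jaw": 0}
    - {"dx": 0, "dy": 0, "dz": 0, "ax": 0, "ay": 0, "az": 0, "jaw": 0}
    - {"dx": 0, "dy": 0, "dz": 0, "ax": 0, "ay": 0, "az": 0, "jaw": 0}
    - {"dx": 0, "dy": 0, "dz": 0, "ax": 0, "ay": 0, "az": 0, "jaw": 0}

```text
t: 17.4
position: [388.2, -301.4, 220.4]
ee_rot: [0.0, 1.0, -0.013, 0.001]
force: [0.1, -0.5, -3.0]
width: 0.145
```

```bash
python3 s.py; python3 - <<'E'
from h import *
import json
o,p,r=st();c=robot.camera_info("wrist");im=robot.get_image("wrist");cv2.imwrite("pics/w5.png",im)
json.dump({k:(np.array(v).tolist()) for k,v in c.items()},open("w5.json","w"))
s=lambda q:((proj(c,q)-[240,130])*4+1.5).round(1)
f=p[2]-113
print("cap top",s([p[0],p[1],f+9]),"cap bot",s([p[0],p[1],f-36]),"pocket",s([387.3,-300.7,40]))
cv2.imwrite("pics/w5c.png",cv2.resize(im[130:280,240:440],None,fx=4,fy=4,interpolation=3))
E
```

```text
17.4 [ 388.191 -301.377  220.424] F [ 0.147 -0.54  -3.032] T [0.002 0.019 0.011] foot z 107.42401529435804 yaw -1.456153749157755 w 0.14504807700315706
cap top [319.8 435.4] cap bot [320.3 376.7] pocket [317.8 348.6]
```

View pics/w5c.png

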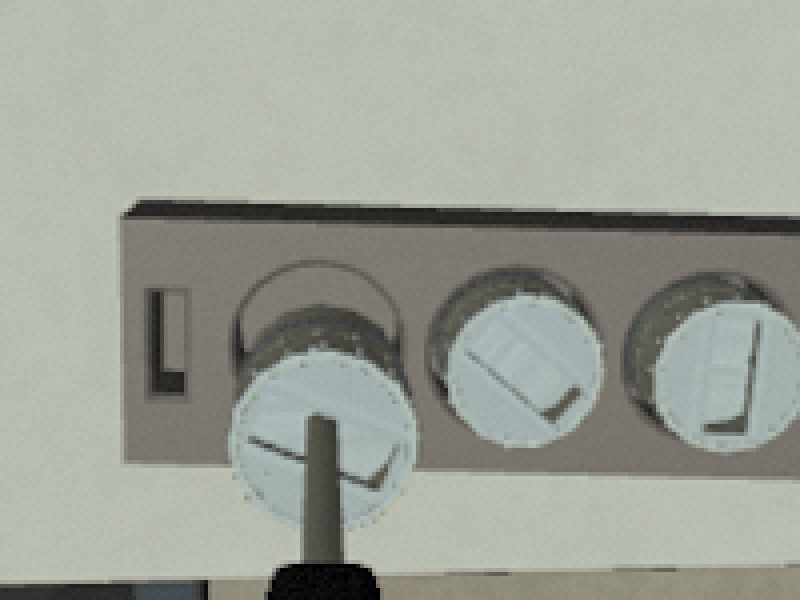

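The capsule hangs over the free pocket: top circle centred near crop (324,440), pocket arc spanning cols 237–400 with its top at row 260. I'll fit both.

```bash
python3 - <<'E'
from h import *
import json
from scipy.optimize import least_squares
c=json.load(open("w5.json"));p=np.array([388.191,-301.377,220.424]);r=rot(np.radians(-1.456))
s=lambda q:((proj(c,q)-[240,130])*4+1.5)
th=np.linspace(0,6.283,200)
def fit(z,obs,R0):
  def f(a):
    Q=np.array([s(p*[1,1,0]+[a[0]+R0*np.cos(t),a[1]+R0*np.sin(t),z+ (a[2] if len(a)>2 else 0)]) for t in th])
    e=np.array([Q[:,0].min(),Q[:,0].max(),Q[:,1].min(),Q[:,1].max()])-obs
    return e[~np.isnan(e)]
  g=least_squares(f,[0,0]);print(z,"world off from TCP",g.x,"res",g.fun)
n=np.nan
fit(40,[237,400,260,n],20);fit(116.4,[231,418,350,530],18)
# rack corners / slot
P=lambda x,y,z:onz(c,240+(x-1.5)/4,130+(y-1.5)/4,z)-p
a,b=P(122,216,40),P(125,462,40);print("rack +y end mid",(a+b)/2,a-b)
print("slot centre",(P(147,289,40)+P(189,398,40))/2, "slot size",P(147,289,40)-P(189,398,40))
# stored_0 pocket: cols 429..592 top 265
fit(40,[429,n,265,n],20)
E
```

```text
40 world off from TCP [0.361 0.476] res [-2.284  2.285  0.078]
116.4 world off from TCP [-1.322 -0.846] res [-3.226  3.229 -2.495  2.842]
rack +y end mid [   1.829   46.979 -180.424] [59.898 -3.242  0.   ]
slot centre [   1.089   36.343 -180.424] slot size [26.825  8.51   0.   ]
40 world off from TCP [ -1.95  -45.891] res [-0. -0.]
```

>>> arm_command:
  targets:
    - {"dx": 0.12, "dy": -0.1, "dz": 0.5, "ax": 0, "ay": 0, "az": 0, "jaw": 0}
    - {"dx": 0, "dy": 0, "dz": 0.8, "ax": 0, "ay": 0, "az": 0, "jaw": 0}
    - {"dx": 0, "dy": 0, "dz": 0.7, "ax": 0, "ay": 0, "az": 0, "jaw": 0}
    - {"dx": 0, "dy": 0, "dz": 0.5, "ax": 0, "ay": 0, "az": 0, "jaw": 0}
    - {"dx": 0, "dy": 0, "dz": 0.2, "ax": 0, "ay": 0, "az": 0, "jaw": 0}

```text
t: 17.95
position: [388.7, -299.9, 191.9]
ee_rot: [-0.001, 1.0, -0.013, -0.0]
force: [-0.0, -0.1, -3.2]
width: 0.145
```

>>> arm_command:
  targets:
    - {"dx": 0, "dy": 0, "dz": 0.1, "ax": 0, "ay": 0, "az": 0, "jaw": 0}
    - {"dx": 0, "dy": 0, "dz": 0.15, "ax": 0, "ay": 0, "az": 0, "jaw": 0}
    - {"dx": 0, "dy": 0, "dz": 0.15, "ax": 0, "ay": 0, "az": 0, "jaw": 0}
    - {"dx": 0, "dy": 0, "dz": 0.15, "ax": 0, "ay": 0, "az": 0, "jaw": 0}
    - {"dx": 0, "dy": 0, "dz": 0.1, "ax": 0, "ay": 0, "az": 0, "jaw": 0}

```text
t: 18.45
position: [389.2, -300.2, 186.3]
ee_rot: [-0.0, 1.0, -0.013, 0.0]
force: [0.9, 0.4, -2.9]
width: 0.144
```

```bash
python3 s.py
```

```text
18.45 [ 389.166 -300.201  186.303] F [ 0.944  0.405 -2.9  ] T [-0.053 -0.002  0.013] foot z 73.30256815602684 yaw -1.4596511668490102 w 0.14397930648600088
```

>>> arm_command:
  targets:
    - {"dx": 0, "dy": 0, "dz": 0.15, "ax": 0, "ay": 0, "az": 0, "jaw": 0}
    - {"dx": 0, "dy": 0, "dz": 0.15, "ax": 0, "ay": 0, "az": 0, "jaw": 0}
    - {"dx": 0, "dy": 0, "dz": 0.15, "ax": 0, "ay": 0, "az": 0, "jaw": 0}
    - {"dx": 0, "dy": 0, "dz": 0.15, "ax": 0, "ay": 0, "az": 0, "jaw": 0}
    - {"dx": 0, "dy": 0, "dz": 0.15, "ax": 0, "ay": 0, "az": 0, "jaw": 0}

```text
t: 18.95
position: [389.1, -300.2, 178.7]
ee_rot: [-0.0, 1.0, -0.013, 0.0]
force: [0.0, -0.2, -2.7]
width: 0.143
```

```bash
python3 s.py
```

```text
18.95 [ 389.129 -300.163  178.68 ] F [ 0.007 -0.222 -2.739] T [-0.023  0.026  0.018] foot z 65.67977821351823 yaw -1.455062985242011 w 0.14327801934090212
```

>>> arm_command:
  targets:
    - {"dx": 0, "dy": 0, "dz": 0.2, "ax": 0, "ay": 0, "az": 0, "jaw": 0}
    - {"dx": 0, "dy": 0, "dz": 0.2, "ax": 0, "ay": 0, "az": 0, "jaw": 0}
    - {"dx": 0, "dy": 0, "dz": 0.2, "ax": 0, "ay": 0, "az": 0, "jaw": 0}
    - {"dx": 0, "dy": 0, "dz": 0.2, "ax": 0, "ay": 0, "az": 0, "jaw": 0}
    - {"dx": 0, "dy": 0, "dz": 0.2, "ax": 0, "ay": 0, "az": 0, "jaw": 0}

```text
t: 19.45
position: [389.1, -300.2, 168.6]
ee_rot: [-0.0, 1.0, -0.013, 0.0]
force: [0.3, 0.5, -1.5]
width: 0.146
```

```bash
python3 s.py
```

```text
19.45 [ 389.095 -300.154  168.639] F [ 0.313  0.482 -1.487] T [ 0.028 -0.019  0.017] foot z 55.63901142131985 yaw -1.4565258626080515 w 0.1457755769664739
```

>>> arm_command:
  targets:
    - {"dx": 0, "dy": 0, "dz": 0.15, "ax": 0, "ay": 0, "az": 0, "jaw": 0}
    - {"dx": 0, "dy": 0, "dz": 0.15, "ax": 0, "ay": 0, "az": 0, "jaw": 0}
    - {"dx": 0, "dy": 0, "dz": 0.15, "ax": 0, "ay": 0, "az": 0, "jaw": 0}
    - {"dx": 0, "dy": 0, "dz": 0.15, "ax": 0, "ay": 0, "az": 0, "jaw": 0}

```text
t: 19.85
position: [389.2, -300.2, 162.7]
ee_rot: [-0.0, 1.0, -0.013, 0.0]
force: [-0.7, -0.7, -2.6]
width: 0.148
```

```bash
python3 s.py
```

```text
19.85 [ 389.173 -300.189  162.738] F [-0.698 -0.666 -2.599] T [ 0.009  0.016 -0.032] foot z 49.7382509170634 yaw -1.4551301713360376 w 0.14793967215946863
```

>>> arm_command:
  targets:
    - {"dx": 0, "dy": 0, "dz": 0.1, "ax": 0, "ay": 0, "az": 0, "jaw": 0}
    - {"dx": 0, "dy": 0, "dz": 0.1, "ax": 0, "ay": 0, "az": 0, "jaw": 0}
    - {"dx": 0, "dy": 0, "dz": 0.1, "ax": 0, "ay": 0, "az": 0, "jaw": 0}
    - {"dx": 0, "dy": 0, "dz": 0.05, "ax": 0, "ay": 0, "az": 0, "jaw": 0}
    - {"dx": 0, "dy": 0, "dz": 0, "ax": 0, "ay": 0, "az": 0, "jaw": 0}

```text
t: 20.35
position: [389.2, -300.1, 159.3]
ee_rot: [-0.0, 1.0, -0.013, 0.0]
force: [0.1, 0.8, -0.8]
width: 0.148
```

```bash
python3 s.py; python3 - <<'E'
from h import *
im=robot.get_image("wrist");cv2.imwrite("pics/w6.png",im)
E
```

```text
20.35 [ 389.204 -300.119  159.303] F [ 0.128  0.765 -0.785] T [ 0.169 -0.063 -0.021] foot z 46.303377509970915 yaw -1.4538467143400358 w 0.1477482145211633
```

```bash
python3 - <<'E'
from h import *
import json
c=json.load(open("w5.json"))
P=lambda x,y,z:onz(c,240+(x-1.5)/4,130+(y-1.5)/4,z)
im=cv2.imread("pics/w5.png")
ang=lambda a,b,z:(lambda v:(np.degrees(np.arctan2(v[1],v[0])),np.hypot(*v[:2])))(P(*b,z)-P(*a,z))
print(ang((250,438),(378,488),116.4),ang((250,438),(365,483),116.4))
a=cv2.resize(im[130:280,240:440],None,fx=4,fy=4,interpolation=3)[340:540,220:430]
b=cv2.imread("pics/w6.png")[180:320,250:390]
cv2.imwrite("pics/x.png",np.hstack([cv2.resize(a,(400,381)),cv2.resize(b,(381,381),interpolation=3)]))
E
```

```text
(np.float64(-113.72253763847263), np.float64(25.84495403750981)) (np.float64(-113.75772058962748), np.float64(23.2002432825429))
```

View pics/x.png

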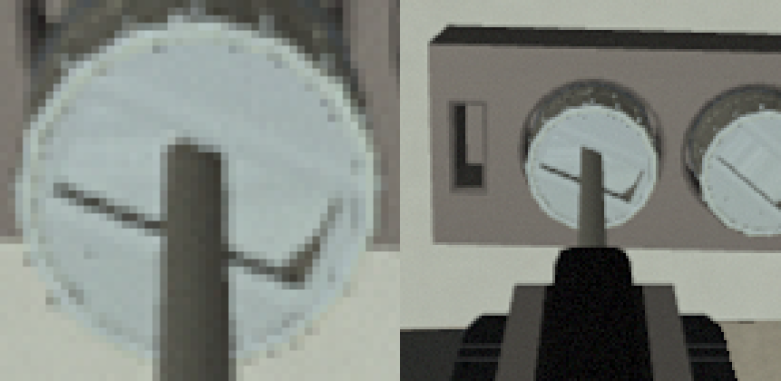

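>>> arm_command:
  targets:
    - {"dx": 0, "dy": 0, "dz": 0, "ax": 0, "ay": 0, "az": -5, "jaw": 0}
    - {"dx": 0, "dy": 0, "dz": 0, "ax": 0, "ay": 0, "az": -5, "jaw": 0}
    - {"dx": 0, "dy": 0, "dz": 0, "ax": 0, "ay": 0, "az": -5, "jaw": 0}
    - {"dx": 0, "dy": 0, "dz": 0, "ax": 0, "ay": 0, "az": -5, "jaw": 0}
    - {"dx": 0, "dy": 0, "dz": 0, "ax": 0, "ay": 0, "az": -5, "jaw": 0}

```text
t: 20.9
position: [389.2, -300.4, 159.4]
ee_rot: [-0.0, 0.979, 0.206, 0.0]
force: [-0.9, -0.3, -0.5]
width: 0.142
```

>>> arm_command:
  targets:
    - {"dx": 0, "dy": 0, "dz": 0, "ax": 0, "ay": 0, "az": -5, "jaw": 0}
    - {"dx": 0, "dy": 0, "dz": 0, "ax": 0, "ay": 0, "az": -5, "jaw": 0}
    - {"dx": 0, "dy": 0, "dz": 0, "ax": 0, "ay": 0, "az": -5, "jaw": 0}
    - {"dx": 0, "dy": 0, "dz": 0, "ax": 0, "ay": 0, "az": -5, "jaw": 0}
    - {"dx": 0, "dy": 0, "dz": 0, "ax": 0, "ay": 0, "az": -5, "jaw": 0}

```text
t: 21.4
position: [389.1, -300.4, 159.4]
ee_rot: [0.0, 0.911, 0.413, 0.0]
force: [-0.4, -0.8, -1.2]
width: 0.143
```

>>> arm_command:
  targets:
    - {"dx": 0, "dy": 0, "dz": 0, "ax": 0, "ay": 0, "az": -5, "jaw": 0}
    - {"dx": 0, "dy": 0, "dz": 0, "ax": 0, "ay": 0, "az": -5, "jaw": 0}
    - {"dx": 0, "dy": 0, "dz": 0, "ax": 0, "ay": 0, "az": -5, "jaw": 0}
    - {"dx": 0, "dy": 0, "dz": 0, "ax": 0, "ay": 0, "az": -1, "jaw": 0}
    - {"dx": 0, "dy": 0, "dz": 0, "ax": 0, "ay": 0, "az": 0, "jaw": 0}

```text
t: 21.9
position: [389.1, -300.3, 159.4]
ee_rot: [0.0, 0.846, 0.533, 0.001]
force: [0.6, -1.8, -0.5]
width: 0.144
```

```bash
python3 s.py; python3 - <<'E'
from h import *
im=robot.get_image("wrist");cv2.imwrite("pics/w7.png",im)
import json;json.dump({k:(np.array(v).tolist()) for k,v in robot.camera_info("wrist").items()},open("w7.json","w"))
cv2.imwrite("pics/w7c.png",cv2.resize(im[190:290,260:390],None,fx=6,fy=6,interpolation=3))
E
```

```text
21.9 [ 389.127 -300.302  159.35 ] F [ 0.647 -1.811 -0.476] T [ 0.039  0.045 -0.002] foot z 46.350359252295334 yaw 64.442405795521 w 0.14419486220231137
```

View pics/w7c.png

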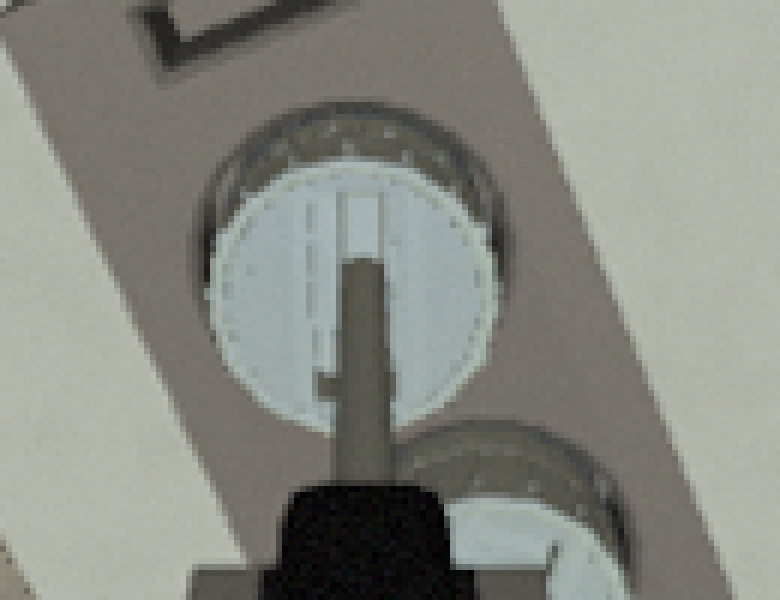

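The foot is seen inside the slot outline and parallel to it, about 1 mm right of centre. I'll shift it slightly and raise gently.

>>> arm_command:
  targets:
    - {"dx": 0, "dy": -0.08, "dz": 0, "ax": 0, "ay": 0, "az": 0, "jaw": 0}
    - {"dx": 0, "dy": 0, "dz": -0.1, "ax": 0, "ay": 0, "az": 0, "jaw": 0}
    - {"dx": 0, "dy": 0, "dz": -0.1, "ax": 0, "ay": 0, "az": 0, "jaw": 0}
    - {"dx": 0, "dy": 0, "dz": -0.1, "ax": 0, "ay": 0, "az": 0, "jaw": 0}
    - {"dx": 0, "dy": 0, "dz": -0.1, "ax": 0, "ay": 0, "az": 0, "jaw": 0}

```text
t: 22.45
position: [388.5, -299.8, 163.5]
ee_rot: [0.0, 0.846, 0.534, 0.0]
force: [-0.2, 0.5, 0.1]
width: 0.145
```

```bash
python3 s.py
```

```text
22.45 [ 388.456 -299.825  163.463] F [-0.215  0.455  0.06 ] T [ 0.038 -0.004 -0.013] foot z 50.462728265412636 yaw 64.53786079674352 w 0.14507803637667974
```

>>> arm_command:
  targets:
    - {"dx": 0, "dy": 0, "dz": -0.1, "ax": 0, "ay": 0, "az": 0, "jaw": 0}
    - {"dx": 0, "dy": 0, "dz": -0.1, "ax": 0, "ay": 0, "az": 0, "jaw": 0}

```text
t: 22.65
position: [388.4, -299.8, 165.4]
ee_rot: [0.0, 0.846, 0.534, 0.0]
force: [0.4, -0.2, -1.2]
width: 0.144
```

```bash
python3 s.py
```

```text
22.65 [ 388.434 -299.829  165.421] F [ 0.385 -0.197 -1.152] T [-0.01   0.01  -0.039] foot z 52.42140164397685 yaw 64.54452045165057 w 0.14394693628989547
```

>>> arm_command:
  targets:
    - {"dx": 0, "dy": 0, "dz": -0.1, "ax": 0, "ay": 0, "az": 0, "jaw": 0}
    - {"dx": 0, "dy": 0, "dz": -0.1, "ax": 0, "ay": 0, "az": 0, "jaw": 0}

```text
t: 22.85
position: [388.4, -299.8, 167.4]
ee_rot: [-0.0, 0.846, 0.534, 0.0]
force: [0.7, 0.3, -0.1]
width: 0.141
```

```bash
python3 s.py
```

```text
22.85 [ 388.423 -299.815  167.4  ] F [ 0.685  0.311 -0.14 ] T [ 0.032  0.009 -0.005] foot z 54.400445483449175 yaw 64.5429402041262 w 0.14067097161365696
```

>>> arm_command:
  targets:
    - {"dx": 0, "dy": 0, "dz": -0.2, "ax": 0, "ay": 0, "az": 0, "jaw": 0}
    - {"dx": 0, "dy": 0, "dz": -0.2, "ax": 0, "ay": 0, "az": 0, "jaw": 0}
    - {"dx": 0, "dy": 0, "dz": -0.2, "ax": 0, "ay": 0, "az": 0, "jaw": 0}

```text
t: 23.15
position: [388.5, -299.8, 173.5]
ee_rot: [0.0, 0.846, 0.534, 0.0]
force: [0.5, -0.1, -1.6]
width: 0.141
```

```bash
python3 s.py
```

```text
23.15 [ 388.463 -299.831  173.534] F [ 0.515 -0.059 -1.558] T [-0.015  0.02   0.015] foot z 60.53413111263001 yaw 64.54500637949347 w 0.14109588643852347
```

>>> arm_command:
  targets:
    - {"dx": 0, "dy": 0, "dz": -0.3, "ax": 0, "ay": 0, "az": 0, "jaw": 0}
    - {"dx": 0, "dy": 0, "dz": -1, "ax": 0, "ay": 0, "az": 0, "jaw": 0}
    - {"dx": 0, "dy": 0, "dz": -2, "ax": 0, "ay": 0, "az": 0, "jaw": 0}
    - {"dx": 0, "dy": 0, "dz": -2, "ax": 0, "ay": 0, "az": 0, "jaw": 0}
    - {"dx": 0, "dy": 0, "dz": -1, "ax": 0, "ay": 0, "az": 0, "jaw": 0}

```text
t: 23.65
position: [389.1, -300.2, 238.5]
ee_rot: [0.001, 0.846, 0.534, 0.001]
force: [0.3, 0.3, -1.6]
width: 0.146
```

```bash
python3 s.py; python3 - <<'E'
from h import *
o,p,r=st()
plan(p,r,[388.6,-264.9,200],rot(-.054),9)
E
```

```text
23.65 [ 389.076 -300.25   238.544] F [ 0.345  0.305 -1.581] T [ 0.018 -0.043  0.041] foot z 125.54446122297287 yaw 64.5435179590399 w 0.1463231875404809
9 x {'dx': np.float64(0.23), 'dy': np.float64(-0.35), 'dz': np.float64(0.43), 'ax': np.float64(0.02), 'ay': np.float64(-0.01), 'az': np.float64(7.52)}
```

>>> arm_command:
  targets:
    - {"dx": 0.23, "dy": -0.35, "dz": 0.2, "ax": 0, "ay": 0, "az": 7.52, "jaw": 0}
    - {"dx": 0.23, "dy": -0.35, "dz": 0.2, "ax": 0, "ay": 0, "az": 7.52, "jaw": 0}
    - {"dx": 0.23, "dy": -0.35, "dz": 0.2, "ax": 0, "ay": 0, "az": 7.52, "jaw": 0}
    - {"dx": 0.23, "dy": -0.35, "dz": 0.2, "ax": 0, "ay": 0, "az": 7.52, "jaw": 0}
    - {"dx": 0.23, "dy": -0.35, "dz": 0.2, "ax": 0, "ay": 0, "az": 7.52, "jaw": 0}

```text
t: 24.15
position: [382.4, -279.9, 226.4]
ee_rot: [-0.0, 0.973, 0.23, 0.0]
force: [0.8, 0.4, -0.9]
width: 0.145
```

>>> arm_command:
  targets:
    - {"dx": 0.23, "dy": -0.35, "dz": 0.3, "ax": 0, "ay": 0, "az": 7.52, "jaw": 0}
    - {"dx": 0.23, "dy": -0.35, "dz": 0.3, "ax": 0, "ay": 0, "az": 7.52, "jaw": 0}
    - {"dx": 0.23, "dy": -0.35, "dz": 0.3, "ax": 0, "ay": 0, "az": 7.52, "jaw": 0}
    - {"dx": 0.23, "dy": -0.35, "dz": 0.3, "ax": 0, "ay": 0, "az": 7.52, "jaw": 0}
    - {"dx": 0, "dy": 0, "dz": 0, "ax": 0, "ay": 0, "az": 0, "jaw": 0}

```text
t: 24.65
position: [387.7, -263.6, 214.2]
ee_rot: [-0.0, 1.0, -0.028, 0.0]
force: [-0.2, 0.4, -1.0]
width: 0.142
```

>>> arm_command:
  targets:
    - {"dx": 0, "dy": 0, "dz": 0, "ax": 0, "ay": 0, "az": 0, "jaw": 0}
    - {"dx": 0, "dy": 0, "dz": 0, "ax": 0, "ay": 0, "az": 0, "jaw": 0}

```text
t: 24.85
position: [387.6, -264.6, 214.5]
ee_rot: [-0.0, 1.0, -0.026, 0.0]
force: [0.1, 0.2, -1.3]
width: 0.145
```

```bash
python3 s.py; python3 - <<'E'
from h import *
o,p,r=st();print(r.as_matrix())
plan(p,r,[389.2,-264.8,170],rot(-.054),4)
E
```

```text
24.85 [ 387.594 -264.55   214.537] F [ 0.058  0.193 -1.333] T [-0.039  0.011  0.019] foot z 101.53749498375859 yaw -2.972931573014801 w 0.14504913370235098
[[ 0.999 -0.052  0.001]
 [-0.052 -0.999  0.   ]
 [ 0.001 -0.    -1.   ]]
4 x {'dx': np.float64(0.04), 'dy': np.float64(0.0), 'dz': np.float64(1.11), 'ax': np.float64(-0.01), 'ay': np.float64(-0.01), 'az': np.float64(0.03)}
```

>>> arm_command:
  targets:
    - {"dx": 0.04, "dy": 0, "dz": 1.11, "ax": 0, "ay": 0, "az": 0, "jaw": 0}
    - {"dx": 0.04, "dy": 0, "dz": 1.11, "ax": 0, "ay": 0, "az": 0, "jaw": 0}
    - {"dx": 0.04, "dy": 0, "dz": 1.11, "ax": 0, "ay": 0, "az": 0, "jaw": 0}
    - {"dx": 0.04, "dy": 0, "dz": 1.11, "ax": 0, "ay": 0, "az": 0, "jaw": 0}
    - {"dx": 0, "dy": 0, "dz": 0, "ax": 0, "ay": 0, "az": 0, "jaw": 0}

```text
t: 25.35
position: [388.3, -263.8, 168.0]
ee_rot: [-0.001, 1.0, -0.027, -0.001]
force: [-0.3, 0.4, -0.5]
width: 0.142
```

>>> arm_command:
  targets:
    - {"dx": 0, "dy": 0, "dz": 0, "ax": 0, "ay": 0, "az": 0, "jaw": 0}
    - {"dx": 0, "dy": 0, "dz": 0, "ax": 0, "ay": 0, "az": 0, "jaw": 0}

```text
t: 25.55
position: [389.6, -264.5, 170.2]
ee_rot: [-0.0, 1.0, -0.027, 0.001]
force: [-0.3, 0.5, -1.3]
width: 0.144
```

```bash
python3 s.py; python3 - <<'E'
from h import *
import json
o,p,r=st();c=robot.camera_info("wrist");im=robot.get_image("wrist");cv2.imwrite("pics/w8.png",im)
json.dump({**{k:(np.array(v).tolist()) for k,v in c.items()},"p":p.tolist(),"m":r.as_matrix().tolist()},open("w8.json","w"))
s=lambda q:((proj(c,q)-[270,170])*5+2).round(1)
print("foot end",s(p+r.apply([11,0,113])),s(p+r.apply([11,0,108])),"rod",s(p+r.apply([3,0,108])))
S=np.array([389.3,-264.8,40]);u=np.array([.9985,-.054,0]);v=np.array([.054,.9985,0])
print("slot corners",[s(S+a*12.5*u+b*4*v) for a,b in((1,1),(1,-1),(-1,-1),(-1,1))])
cv2.imwrite("pics/w8c.png",cv2.resize(im[170:290,270:430],None,fx=5,fy=5,interpolation=3))
E
```

```text
25.55 [ 389.576 -264.506  170.246] F [-0.322  0.547 -1.329] T [-0.047  0.032 -0.035] foot z 57.24632253642923 yaw -3.1375281764515033 w 0.14436952402732428
foot end [250.1 256.9] [250.  264.8] rod [250.  316.5]
slot corners [array([227.7, 225.1]), array([277.3, 225.1]), array([276.7, 373.1]), array([228.3, 373.1])]
```

View pics/w8c.png

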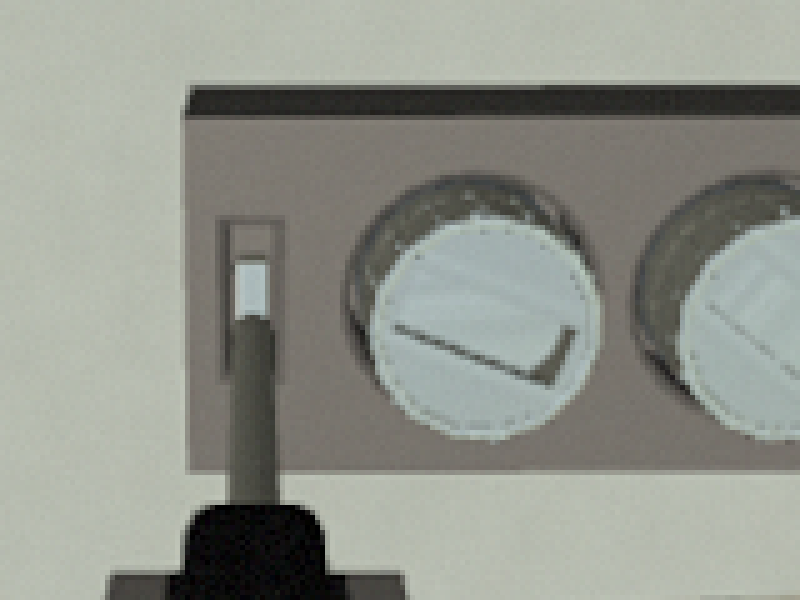

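The foot is centred over the tool slot: slot spans cols 220–285 and rows 218–382, foot at col 251. The capsule sits level with its stored neighbours. Now inserting.

>>> arm_command:
  targets:
    - {"dx": 0, "dy": 0, "dz": 0.4, "ax": 0, "ay": 0, "az": 0, "jaw": 0}
    - {"dx": 0, "dy": 0, "dz": 0.4, "ax": 0, "ay": 0, "az": 0, "jaw": 0}
    - {"dx": 0, "dy": 0, "dz": 0.4, "ax": 0, "ay": 0, "az": 0, "jaw": 0}
    - {"dx": 0, "dy": 0, "dz": 0.3, "ax": 0, "ay": 0, "az": 0, "jaw": 0}
    - {"dx": 0, "dy": 0, "dz": 0.2, "ax": 0, "ay": 0, "az": 0, "jaw": 0}

```text
t: 26.1
position: [389.2, -264.3, 152.5]
ee_rot: [-0.0, 1.0, -0.027, 0.0]
force: [0.2, 0.4, -0.7]
width: 0.145
```

>>> arm_command:
  targets:
    - {"dx": 0, "dy": 0, "dz": 0.15, "ax": 0, "ay": 0, "az": 0, "jaw": 0}
    - {"dx": 0, "dy": 0, "dz": 0.15, "ax": 0, "ay": 0, "az": 0, "jaw": 0}
    - {"dx": 0, "dy": 0, "dz": 0.15, "ax": 0, "ay": 0, "az": 0, "jaw": 0}

```text
t: 26.4
position: [389.4, -264.4, 148.4]
ee_rot: [-0.0, 1.0, -0.027, 0.0]
force: [-0.5, 0.8, -0.8]
width: 0.146
```

```bash
python3 s.py
```

```text
26.4 [ 389.368 -264.392  148.391] F [-0.462  0.772 -0.843] T [-0.067 -0.012 -0.036] foot z 35.3914750052308 yaw -3.135100174888308 w 0.14639685614020972
```

In the slot. Continuing down about 19 mm, then feeling for the floor.

>>> arm_command:
  targets:
    - {"dx": 0, "dy": 0, "dz": 0.3, "ax": 0, "ay": 0, "az": 0, "jaw": 0}
    - {"dx": 0, "dy": 0, "dz": 0.3, "ax": 0, "ay": 0, "az": 0, "jaw": 0}
    - {"dx": 0, "dy": 0, "dz": 0.3, "ax": 0, "ay": 0, "az": 0, "jaw": 0}
    - {"dx": 0, "dy": 0, "dz": 0.3, "ax": 0, "ay": 0, "az": 0, "jaw": 0}
    - {"dx": 0, "dy": 0, "dz": 0.3, "ax": 0, "ay": 0, "az": 0, "jaw": 0}

```text
t: 26.9
position: [389.3, -264.3, 133.2]
ee_rot: [-0.0, 1.0, -0.027, 0.0]
force: [-0.2, -0.0, -0.7]
width: 0.138
```

```bash
python3 s.py
```

```text
26.9 [ 389.341 -264.31   133.176] F [-0.19  -0.009 -0.742] T [-0.022 -0.021  0.013] foot z 20.175605787412366 yaw -3.1347915306020657 w 0.13765063697070415
```

>>> arm_command:
  targets:
    - {"dx": 0, "dy": 0, "dz": 0.2, "ax": 0, "ay": 0, "az": 0, "jaw": 0}
    - {"dx": 0, "dy": 0, "dz": 0.15, "ax": 0, "ay": 0, "az": 0, "jaw": 0}
    - {"dx": 0, "dy": 0, "dz": 0.1, "ax": 0, "ay": 0, "az": 0, "jaw": 0}

```text
t: 27.2
position: [389.3, -264.3, 128.8]
ee_rot: [-0.0, 1.0, -0.027, 0.0]
force: [0.2, 0.4, -0.8]
width: 0.143
```

```bash
python3 s.py
```

```text
27.2 [ 389.339 -264.331  128.819] F [ 0.169  0.408 -0.839] T [-0.025  0.04   0.   ] foot z 15.81874367944954 yaw -3.13511099040345 w 0.14320829328485749
```

>>> arm_command:
  targets:
    - {"dx": 0, "dy": 0, "dz": 0.1, "ax": 0, "ay": 0, "az": 0, "jaw": 0}
    - {"dx": 0, "dy": 0, "dz": 0.05, "ax": 0, "ay": 0, "az": 0, "jaw": 0}

```text
t: 27.4
position: [389.3, -264.3, 127.4]
ee_rot: [-0.0, 1.0, -0.027, 0.0]
force: [-0.4, -0.1, -1.5]
width: 0.148
```

```bash
python3 s.py
```

```text
27.4 [ 389.347 -264.327  127.394] F [-0.419 -0.064 -1.522] T [ 0.007 -0.044  0.02 ] foot z 14.3944261333653 yaw -3.134870671384399 w 0.14750171953865132
```

>>> arm_command:
  targets:
    - {"dx": 0, "dy": 0, "dz": 0.05, "ax": 0, "ay": 0, "az": 0, "jaw": 0}
    - {"dx": 0, "dy": 0, "dz": 0.05, "ax": 0, "ay": 0, "az": 0, "jaw": 0}

```text
t: 27.6
position: [389.6, -264.4, 126.9]
ee_rot: [-0.0, 1.0, -0.027, 0.001]
force: [-1.1, 1.9, 11.4]
width: 0.145
```

```bash
python3 s.py
```

```text
27.6 [ 389.622 -264.44   126.928] F [-1.082  1.914 11.44 ] T [0.444 0.711 0.042] foot z 13.927831218196232 yaw -3.138847087628003 w 0.14460981548398788
```

Floor reached. Backing off slightly, opening and retreating.

>>> arm_command:
  targets:
    - {"dx": 0, "dy": 0, "dz": -0.05, "ax": 0, "ay": 0, "az": 0, "jaw": 0}
    - {"dx": 0, "dy": 0, "dz": 0, "ax": 0, "ay": 0, "az": 0, "jaw": 20}
    - {"dx": 0, "dy": 0, "dz": 0, "ax": 0, "ay": 0, "az": 0, "jaw": 30}
    - {"dx": 0, "dy": 0, "dz": 0, "ax": 0, "ay": 0, "az": 0, "jaw": 45}
    - {"dx": 0, "dy": 0, "dz": 0, "ax": 0, "ay": 0, "az": 0, "jaw": 60}

```text
t: 28.1
position: [389.3, -264.3, 126.9]
ee_rot: [-0.0, 1.0, -0.027, 0.0]
force: [0.4, -0.8, -0.1]
width: 0.594
```

>>> arm_command:
  targets:
    - {"dx": 0, "dy": 0, "dz": 0, "ax": 0, "ay": 0, "az": 0, "jaw": 60}
    - {"dx": 0, "dy": 0, "dz": -1, "ax": 0, "ay": 0, "az": 0, "jaw": 60}
    - {"dx": 0, "dy": 0, "dz": -2, "ax": 0, "ay": 0, "az": 0, "jaw": 60}
    - {"dx": 0, "dy": 0, "dz": -3, "ax": 0, "ay": 0, "az": 0, "jaw": 60}
    - {"dx": 0, "dy": 0, "dz": -3, "ax": 0, "ay": 0, "az": 0, "jaw": 60}

```text
t: 28.6
position: [389.0, -264.2, 218.5]
ee_rot: [-0.0, 1.0, -0.027, 0.0]
force: [0.9, 0.4, 0.1]
width: 0.599
```

>>> arm_command:
  targets:
    - {"dx": 0, "dy": 0, "dz": -3, "ax": 0, "ay": 0, "az": 0, "jaw": 60}
    - {"dx": 0, "dy": 0, "dz": -2, "ax": 0, "ay": 0, "az": 0, "jaw": 60}
    - {"dx": 0, "dy": 0, "dz": 0, "ax": 0, "ay": 0, "az": 0, "jaw": 60}
    - {"dx": 0, "dy": 0, "dz": 0, "ax": 0, "ay": 0, "az": 0, "jaw": 60}

```text
t: 29.0
position: [389.2, -264.4, 267.4]
ee_rot: [0.0, 1.0, -0.027, 0.001]
force: [-0.9, -0.2, -0.8]
width: 0.595
```

```bash
python3 s.py; python3 - <<'E'
from h import *
o,p,r=st();c=robot.camera_info("wrist");im=robot.get_image("wrist");sd=robot.get_image("side")
print([proj(c,q).round(1) for q in([389.3,-264.7,168],[387.7,-300.5,59],[385.2,-346.5,59])])
cv2.imwrite("pics/w9.png",im)
A=cv2.resize(im[120:345,180:480],None,fx=1.6,fy=1.6);B=cv2.resize(sd[190:330,340:430],(232,360))
cv2.imwrite("pics/w9c.png",np.hstack([A[:360],B]))
E
```

```text
29.0 [ 389.225 -264.409  267.436] F [-0.865 -0.214 -0.776] T [ 0.01  -0.003 -0.025] foot z 154.43625183728778 yaw -3.1389623430598266 w 0.5945221822525488
[array([320. , 240.1]), array([354.8, 209.5]), array([399.4, 209.5])]
```

The view limit is reached, so I'll check numerically.

```bash
python3 - <<'E'
from h import *
import json
c=robot.camera_info("wrist");im=cv2.imread("pics/w9.png");g=cv2.cvtColor(im,6)
d=((g<60)*255).astype(np.uint8);n,l,s,m=cv2.connectedComponentsWithStats(d[150:300,280:345])
for i in range(1,n):
  if s[i,4]>150:print("dark",s[i]+[280,150,0,0,0],m[i]+[280,150])
hsv=cv2.cvtColor(im,cv2.COLOR_BGR2HSV);b=cv2.inRange(g,150,255)
cir=cv2.HoughCircles(cv2.medianBlur(g,3)[150:270,330:470],3,1.5,25,param1=100,param2=18,minRadius=16,maxRadius=27)
if cir is not None:
  for u,v,R0 in cir[0]:print((u+330,v+150,R0),onz(c,u+330,v+150,59))
E
```

```text
dark [316 208  18  47 744] [323.995 231.637]
dark [280 263  10  37 336] [284.077 281.821]
(np.float32(354.75), np.float32(209.25), np.float32(17.35)) [ 387.192 -299.778   59.   ]
(np.float32(441.75), np.float32(207.75), np.float32(21.4)) [ 383.949 -389.081   59.   ]
(np.float32(398.25), np.float32(206.25), np.float32(19.45)) [ 387.922 -344.434   59.   ]
(np.float32(354.75), np.float32(237.75), np.float32(21.1)) [ 356.621 -298.991   59.   ]
```

```bash
python3 -c "
from bench import robot
print(robot.sign_off())"
```

```text
the job is handed in; nothing more can be done
None
```

The job is handed in, at about 29 s of the 72 s allowed. The capsule stands in the rack's free pocket and the extractor is back in its slot.

**What I did**
- I measured the well, slot, rack and extractor with the wrist camera.
- The foot went through the head's slot without any noticeable contact force.
- Turning it to the stop gave about 0.15–0.18 N m, which includes some dragging of the stiff head.
- Drawing the capsule off the springs took about 9 N.
- I lowered it into the pocket, turned the foot back 66° and withdrew it with no load. I then put the extractor back in its slot until it met the floor (peak 11 N), opened the gripper and moved clear.

**Last checks**
- **Capsule:** a circle fit put its top within about 1 mm of the pocket's centre. Before I put the extractor back, a picture showed it level with the stored capsules.
- **Extractor:** the foot reached the slot's floor at its original height. The handle's dark blob lay about 4 mm off its expected position in the last image, so it may lean roughly 1–1.5°, within the 3° the task mentions.
- **Not checked:** the viewer had reached its 12 pictures, so the final scene was checked only by numbers, not by eye. I did not measure the beaker, the vial or the stored capsules again for movement.

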